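Nest the lab pans with fanned handles and cover them

TASK

Tidy the pans: take the medium pan (blue handle) off its slanted stand and nest it upright in the large pan on the cork mat, then nest the small pan (red handle) in the medium one, and last lay the lid on the small pan so that it sits flat. Fan the handles: each handle should be turned about 45 degrees from the one beneath it, both in the same direction of turn. Set things down without dropping them, let go of everything, and leave the large pan standing on its mat and the other bench things where they are.

Things in the scene. Friction and masses are not known exactly. Their poses are not given: they have to be found in the camera images.
- cork_mat_center (a point): Centre of the round cork mat, 150 mm across and 6 mm thick, 3 mm above the bench. Fixed. The large pan stands on it.
- large_pan_center (a point): Large steel pan, open and tapered: rim 130 mm across, base 100 mm, 44 mm high, wall 3 mm, floor 4 mm thick. This point lies on its axis, 22 mm above its underside. z runs up out of the mouth, x from the axis along the handle. Stands on the cork mat.
- large_pan_grip (a point): Centre of the black sleeve of the large pan's straight level handle, 105 mm out from the pan's axis along x, 40 mm above its underside. The sleeve is 50 mm long, 14 mm wide, 18 mm tall, on a thin shank. Same axes as the pan. Sleeves are too tall to lie one right above another.
- medium_pan_center (a point): Medium steel pan, open and tapered: rim 104 mm across, base 76 mm, 52 mm high, wall 3 mm, floor 4 mm thick. This point lies on its axis, 26 mm above its underside. z runs up out of the mouth, x from the axis along the handle. Starts on its stand. Nested, its underside is 4 mm above that of the large pan, with about 9 mm of sideways play.
- medium_pan_grip (a point): Centre of the blue sleeve of the medium pan's straight level handle, 105 mm out from the pan's axis along x, 48 mm above its underside. The sleeve is 50 mm long, 14 mm wide, 18 mm tall, on a thin shank. Same axes as the pan. Sleeves are too tall to lie one right above another.
- small_pan_center (a point): Small steel pan, open and tapered: rim 78 mm across, base 54 mm, 60 mm high, wall 3 mm, floor 4 mm thick. This point lies on its axis, 30 mm above its underside. z runs up out of the mouth, x from the axis along the handle. Starts on its stand. Nested, its underside is 4 mm above that of the medium pan, with about 8 mm of sideways play.
- small_pan_grip (a point): Centre of the red sleeve of the small pan's straight level handle, 97 mm out from the pan's axis along x, 56 mm above its underside. The sleeve is 50 mm long, 14 mm wide, 18 mm tall, on a thin shank. Same axes as the pan. Sleeves are too tall to lie one right above another.
- medium_stand: White stand of the medium pan, fixed: a board 130 x 120 mm sloping 30 degrees, its low edge, with a 6 mm blue lip, towards the robot. The pan stands on it, handle roughly up the slope. Origin on the bench 46 mm below the board under the pan; z up, x level in the direction of the up-slope. The stands may have swapped sides.
- small_stand: White stand of the small pan, fixed: a board 130 x 120 mm sloping 30 degrees, its low edge, with a 6 mm blue lip, towards the robot. The pan stands on it, handle roughly up the slope. Origin on the bench 46 mm below the board under the pan; z up, x level in the direction of the up-slope. The stands may have swapped sides.
- lid_knob (a point): Lid, lying flat on the bench at the start: steel disc 86 mm across, 4 mm thick, with an upright yellow knob 18 mm across, 33 mm tall, and under the disc a round step 56 mm across, 5 mm deep that drops inside the small pan's rim (mouth 72 mm). This point is on the knob's axis, 23 mm above the disc's top, 32 mm above the step's underside. z up.
- amber_bottle: Small amber bottle, black cap, 70 mm tall. Bystander, loose; leave it alone. Origin at the middle of its underside.
- white_vial: Small white jar, red cap, 55 mm tall. Bystander, loose; leave it alone. Origin at the middle of its underside.
- beaker: Glass beaker, 66 mm across, 85 mm tall. Bystander, loose; leave it alone. Origin at the middle of its underside.
- tape_ring: Red ring lying flat, 72 mm across, 18 mm high. Bystander, loose; leave it alone. Origin at the middle of its underside.
- reagent_bottle: White reagent bottle, red cap, 150 mm tall. Bystander, loose; leave it alone. Origin at the middle of its underside.
- powder_jar: White jar, blue cap, 90 mm tall. Bystander, loose; leave it alone. Origin at the middle of its underside.
There are look-alikes about, which are no part of the job. What is shaped like the part that bears lid_knob but pink or turquoise is not meant.

How it is judged:
By the outcome, as a careful person would: the job done as asked, in the order asked, and still so for the second after the job is handed in, with the robot touching nothing.
It also fails if it takes over 72 s, if anything falls off the work surface, if the arm or the gripper's body presses on something with over 40 N, if the wrist force passes 120 N, or if a joint passes its speed limit or range.

ROBOT

A 7-joint arm with a two-finger parallel gripper is mounted at the origin on the work surface. World frame = base frame: x ahead of the robot, y to its left, z up, the work surface at z = 0. Lengths are in m, angles in rad, forces in N, time in s.
With the tool pointing down it reaches from about 0.4 to 0.85 m from the base axis. Payload 4.4 kg.
Tool frame: the origin (TCP) lies at the very end of the fingers, on their centre line; the grasp point (between the pads) lies 19 mm behind it (env.tcp_to_grasp is the distance from the TCP to the grasp point, in m); z points along the fingers, y is the direction in which the jaws open and shut (so a half turn about z gives the same grasp; the last joint's range is limited). The gripper opens to 94 mm and grips with 3 to 60 N. Pads are 16 mm wide; open, the fingers measure 119 mm over their backs; the gripper's body (75 mm by 177 mm) begins 78 mm behind the grasp point.
Start: joints at [-1.362, 0.628, 0.038, 1.517, -0.027, 0.996, -0.02], TCP at [0.176, 0.626, 0.205] pointing down, gripper open.
Joint ranges: [-3.06, 3.06], [-0.37, 2.12], [-1.25, 1.32], [0.18, 2.47], [-1.1, 4.24], [0.23, 1.98], [-2.94, 2.94]. Speed limits (rad/s): [2.57, 2.57, 3.14, 3.14, 3.14, 3.14, 3.14].

INTERFACE

Orientations are given as [roll, pitch, yaw] about the fixed x, y, z axes, in that order (R = Rz(yaw) Ry(pitch) Rx(roll)).
In Python, from rig import env, optics gives the robot as it stands. The module is installed in compiled form; this text tells all that it offers.
- The arm moves only by the tool servo_tool, never from a script. Its argument "increments" is a list of rows, each a list of 3 entries, a list of its own where there are three numbers: the closure, from 0 (fully open) to 1 (shut), then the shift along the tool's x, y, z in mm, then the turn about the tool's z in rad. A call has exactly 10 rows; each row is the pose to reach, as a shift and turn from the pose commanded when the call began, along the tool's axes at that moment; what a row does not reach only later rows make up. A row lasts 1/10 s, in which the tool goes at most 50 mm and 8.59 degrees, less where a joint would pass 70% of its speed; a pose out of reach is approached as far as the arm can. A call with a gripper value outside its range is refused whole. The fingers move at their own pace and stop on an object; "squeeze" is the grip in N (left out, the last holds). Time passes only in rows, so rows that repeat a pose let the fingers close, or fill a call up. It gives the time, the measured TCP pose, the force and the opening at its end, in the units of the state.
- env.sense(): the state, without advancing time (a new reading comes with each control period).
- optics.grab_frame(name): name is "side" or "top" or "wrist"; returns (picture, depth): 384x512x3 uint8, red, green, blue; 384x512 float32, m along the optical axis (not along the pixel's ray), 0 where there is no reading.
- optics.camera_info(name): a dict with "intrinsics" (3x3 intrinsics, pixels), "k1" (the pictures are not rectified: a ray, as slopes to the right and down, at radius r is drawn at 1 + k1 r^2 times it, then the intrinsics apply), "rvec" (rotation vector, rad) and "tvec" (3), from world to camera coordinates, as OpenCV has them; the wrist camera has in their place "tool_from_camera" (4x4, takes a point from camera to tool coordinates, whose origin is the TCP and whose axes are the flange's). Camera axes: x right, y down, z forward; pixel columns grow to the right and rows downward; lengths in m; the calibration is good to about 2 mm. A picture is of the moment at which its call begins: read the wrist's pose just before it. camera_info takes no time and is no camera call.
- env.close_job(): hands the job in, once; it reports no verdict.
The state is a dict: "clock": time; "joint_positions": joint angles; "joint_vel": joint speeds; "effort": joint torques, N m; "tool_pos": TCP position; "eef_rot": TCP orientation; "force": force on the tool from outside, world axes, zero at the start; "moment": the same for the moment, N m; "width": opening from 0.0 (shut) to 1.0 (fully open).
Only numpy, scipy, OpenCV 4.12 (cv2) and the standard library are available. Lean on these libraries where they do the work, as an engineer would, in place of code of your own. Each camera call takes 0.05 s, during which the arm holds its last target.

## Working session

There is one attempt and no reset: what is moved stays moved. The work goes in short steps, Python scripts to look and compute and a tool call to move; the robot and the scene stay as the last step left them, time stands still between calls to the robot, and variables do not carry over. Pictures are saved under pics/ and viewed, and the job is handed in when it is done.

Besides the shell and the picture viewer there is one more tool, called after ">>>" as a command line: name --argument value ..., lists and objects as JSON in quotes. servo_tool: Moves the arm, as the interface text tells. Its arguments: {"type":"object","properties":{"increments":{"type":"array","items":{"type":"array"}},"squeeze":{"type":"number"}},"required":["increments"]}

```bash
mkdir -p pics; ls
python3 - <<'E'
from rig import env, optics
import cv2,numpy as np
print(env.sense(), env.tcp_to_grasp)
for n in ["side","top","wrist"]:
    p,d=optics.grab_frame(n); cv2.imwrite(f"pics/{n}0.png",cv2.cvtColor(p,cv2.COLOR_RGB2BGR)); np.save(f"pics/{n}0.npy",d); print(n,optics.camera_info(n))
E
```

```text
pics
{'clock': 0.0, 'joint_positions': array([-1.36179177,  0.62934047,  0.03842999,  1.51833976, -0.02702234,
        0.99627171, -0.01999025]), 'joint_vel': array([-0.00107876, -0.00092627, -0.00011187, -0.00098523,  0.00040186,
        0.00123542,  0.00039674]), 'effort': array([ 2.68773365e-04, -5.49732649e+01,  1.14338033e+00, -1.86623794e+01,
       -5.22696145e-02,  2.35969451e-02,  1.53334395e-04]), 'tool_pos': array([0.17616561, 0.62499937, 0.20456658]), 'eef_rot': array([-3.13975066e+00, -2.50842336e-06,  2.86679601e+00]), 'force': array([ 0.33114726, -0.40876255,  0.10822925]), 'moment': array([ 0.0059679 , -0.02852415,  0.02571321]), 'width': 1.0041730870047851} 0.0188
side {'intrinsics': array([[414.23750214,   0.        , 255.23266576],
       [  0.        , 414.23750214, 199.67726647],
       [  0.        ,   0.        ,   1.        ]]), 'k1': -0.04056625307946167, 'rvec': array([ 2.27242128, -0.07584853,  0.05212571]), 'tvec': array([-0.54477427,  0.1191391 ,  1.13375802])}
top {'intrinsics': array([[412.40451938,   0.        , 253.26317121],
       [  0.        , 412.40451938, 198.53322068],
       [  0.        ,   0.        ,   1.        ]]), 'k1': -0.059463754411191914, 'rvec': array([ 2.12593967, -2.14874947,  0.21549926]), 'tvec': array([0.03581786, 0.5892361 , 1.04777032])}
wrist {'intrinsics': array([[330.27743508,   0.        , 256.83033662],
       [  0.        , 330.27743508, 189.58565753],
       [  0.        ,   0.        ,   1.        ]]), 'k1': -0.029974629839667883, 'tool_from_camera': array([[-1.00750650e-03, -9.60156929e-01, -2.79459580e-01,
         8.28591983e-02],
       [ 9.99999213e-01, -1.17628380e-03,  4.36239597e-04,
        -5.80010231e-04],
       [-7.47582248e-04, -2.79458920e-01,  9.60157358e-01,
        -1.78960402e-01],
       [ 0.00000000e+00,  0.00000000e+00,  0.00000000e+00,
         1.00000000e+00]])}
```

View pics/side0.png

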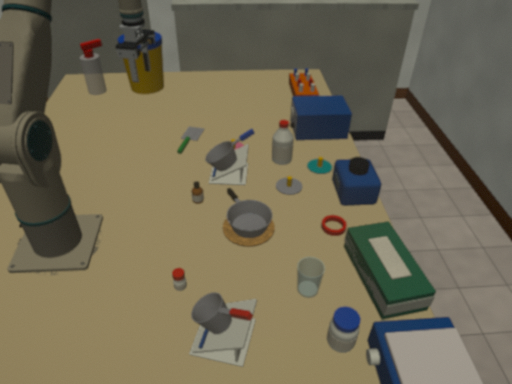

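View pics/top0.png

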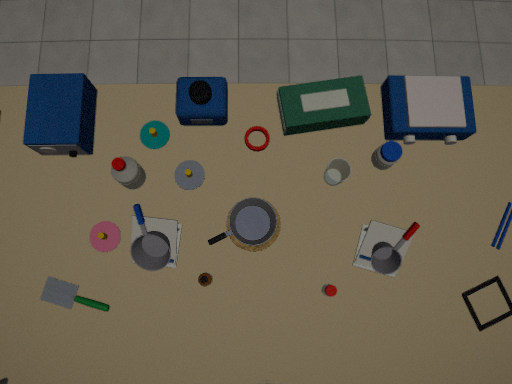

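View pics/wrist0.png

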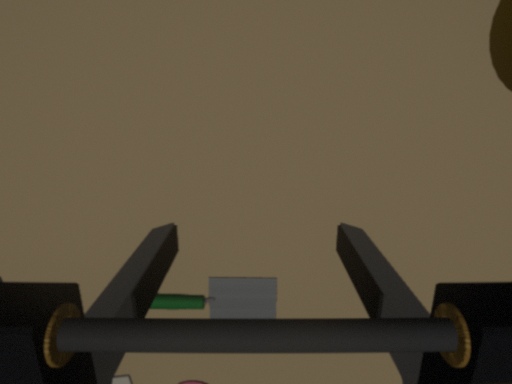

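The side and top views show three lids:
- Steel lid with a yellow knob at top (190,175). This is the one I want.
- Pink look-alike at (105,237).
- Turquoise look-alike at (155,134).

The pans in the top view:
- Blue-handled medium pan at (150,250), left stand.
- Red-handled small pan at (386,258), right stand.
- Large pan on its mat at (252,222), black handle towards the lower left.

Next I'll measure them.

```bash
cat > h.py <<'E'
from rig import env, optics
import cv2, numpy as np
from scipy.spatial.transform import Rotation as Rn
def K(name):
    c=optics.camera_info(name); return c
def toolpose(s):
    T=np.eye(4); T[:3,:3]=Rn.from_euler('xyz',s['eef_rot']).as_matrix(); T[:3,3]=s['tool_pos']; return T
def cam_pose(name,s=None):
    c=K(name); T=np.eye(4)
    if name=='wrist': return toolpose(s)@c['tool_from_camera']
    R=cv2.Rodrigues(c['rvec'])[0]; T[:3,:3]=R.T; T[:3,3]=-R.T@c['tvec']; return T
def slopes(name,uv):
    c=K(name); uv=np.asarray(uv,float).reshape(-1,1,2)
    return cv2.undistortPoints(uv,c['intrinsics'],np.array([c['k1'],0,0,0,0])).reshape(-1,2)
def onplane(name,uv,z,s=None):
    T=cam_pose(name,s); d=np.c_[slopes(name,uv),np.ones(len(np.reshape(uv,(-1,2))))]@T[:3,:3].T
    return T[:3,3]+d*((z-T[2,3])/d[:,2])[:,None]
def cloud(name,d,s=None):
    h,w=d.shape; uu,vv=np.meshgrid(np.arange(w),np.arange(h))
    sl=slopes(name,np.c_[uu.ravel(),vv.ravel()])
    T=cam_pose(name,s); P=np.c_[sl,np.ones(len(sl))]*d.ravel()[:,None]
    P=P@T[:3,:3].T+T[:3,3]; P[d.ravel()==0]=np.nan
    return P.reshape(h,w,3)
def shot(name,tag=None):
    s=env.sense(); p,d=optics.grab_frame(name)
    if tag: cv2.imwrite(f'pics/{tag}.png',cv2.cvtColor(p,cv2.COLOR_RGB2BGR)); np.save(f'pics/{tag}.npy',d)
    return s,p,d
def masks(p):
    hsv=cv2.cvtColor(p,cv2.COLOR_RGB2HSV); H,S,V=[hsv[...,i].astype(int) for i in range(3)]
    return H,S,V
E
python3 - <<'E'
from h import *
p=cv2.cvtColor(cv2.imread('pics/top0.png'),cv2.COLOR_BGR2RGB); d=np.load('pics/top0.npy')
P=cloud('top',d); H,S,V=masks(p)
print('bench',P[330,120],P[330,300])
def rep(n,m,box):
    mm=np.zeros_like(m); u0,v0,u1,v1=box; mm[v0:v1,u0:u1]=m[v0:v1,u0:u1]
    vs,us=np.nonzero(mm); Q=P[mm]; Q=Q[~np.isnan(Q[:,0])]
    print(n,len(us),'px',us.mean().round(1),vs.mean().round(1),'mean',Q.mean(0).round(4),'zrange',np.percentile(Q[:,2],[2,50,98]).round(3))
    c=Q-Q.mean(0); w=np.linalg.svd(c,full_matrices=False); print('   axis',w[2][0].round(3), 'yaw',np.degrees(np.arctan2(w[2][0][1],w[2][0][0])).round(1),'len',np.ptp(c@w[2][0]).round(3))
    return Q
rep('blue',(H>100)&(H<130)&(S>150),(128,200,148,226))
rep('red',((H<8)|(H>172))&(S>150),(400,218,425,245))
rep('black',(V<45),(205,225,235,248))
rep('knob',(H>20)&(H<35)&(S>150)&(V>100),(180,165,200,185))
rep('lipM',(H>95)&(H<130)&(S>90),(128,228,190,275))
rep('lipS',(H>95)&(H<130)&(S>90),(350,240,410,285))
# large pan rim: points height band
for n,box,lo,hi in [('large',(222,190,288,255),.042,.056)]:
    u0,v0,u1,v1=box; Q=P[v0:v1,u0:u1].reshape(-1,3); Q=Q[(Q[:,2]>lo)&(Q[:,2]<hi)]
    print(n,len(Q),cv2.minEnclosingCircle(Q[:,:2].astype(np.float32)))
for q in [('amber',205,279),('reag',120,165),('vial',331,291),('beaker',337,172),('tape',257,128),('pinklid',105,237),('turq',155,134)]:
    print(q[0],P[q[2],q[1]].round(3))
img=cv2.imread('pics/top0.png')
cv2.imwrite('pics/cropA.png',np.hstack([cv2.resize(img[150:290,100:220],None,fx=3,fy=3,interpolation=2),cv2.resize(img[150:290,345:465],None,fx=3,fy=3,interpolation=2)]))
E
```

```text
bench [ 2.46918825e-01  3.87247516e-01 -2.10657874e-05] [ 0.2410794  -0.0923701  -0.00324161]
blue 117 px 138.7 213.6 mean [0.5387 0.31   0.1442] zrange [0.13  0.144 0.156]
   axis [-0.866 -0.188 -0.464] yaw -167.7 len 0.048
red 130 px 410.9 230.7 mean [ 0.4892 -0.3526  0.1465] zrange [0.134 0.147 0.159]
   axis [-0.247  0.542  0.803] yaw 114.4 len 0.178
black 99 px 216.8 238.3 mean [0.4844 0.1263 0.0533] zrange [0.046 0.053 0.058]
   axis [-0.436  0.9   -0.006] yaw 115.8 len 0.068
knob 28 px 187.7 171.7 mean [0.6676 0.2071 0.041 ] zrange [0.038 0.041 0.045]
   axis [-0.803 -0.584  0.119] yaw -144.0 len 0.016
lipM 11 px 171.0 260.4 mean [0.4291 0.2497 0.0268] zrange [0.022 0.027 0.031]
   axis [ 0.279 -0.417 -0.865] yaw -56.2 len 0.01
lipS 29 px 364.7 257.1 mean [ 0.4311 -0.2672  0.034 ] zrange [0.029 0.034 0.038]
   axis [-0.303 -0.953  0.   ] yaw -107.6 len 0.028
large 336 ((0.5249201059341431, 0.04478283226490021), 0.07886737585067749)
amber [0.38  0.155 0.069]
reag [0.658 0.359 0.151]
vial [ 0.345 -0.169  0.05 ]
beaker [ 0.673 -0.21   0.005]
tape [0.802 0.015 0.013]
pinklid [0.493 0.43  0.022]
turq [0.783 0.304 0.022]
```

View pics/cropA.png

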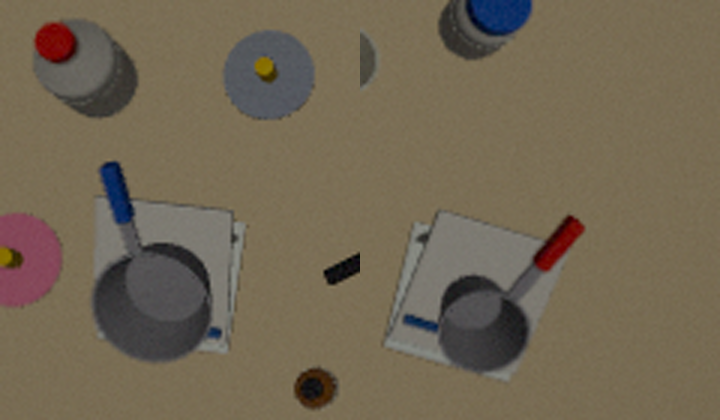

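```bash
cat > m2.py <<'E'
from h import *
from scipy.optimize import least_squares
def line(Q):
    for _ in range(4):
        m=np.median(Q,0); a=np.linalg.svd(Q-Q.mean(0),full_matrices=False)[2][0]; 
        r=np.linalg.norm((Q-m)-np.outer((Q-m)@a,a),axis=1); Q=Q[(r<.02)&(np.linalg.norm(Q-m,axis=1)<.032)]
    return Q.mean(0),a
def circ(Q,x0,R=None):
    f=(lambda x: np.hypot(Q[:,0]-x[0],Q[:,1]-x[1])-x[2]) if R is None else (lambda x: np.hypot(Q[:,0]-x[0],Q[:,1]-x[1])-R)
    return least_squares(f,list(x0)+([.06] if R is None else []),loss='soft_l1',f_scale=.003).x
E
python3 - <<'E'
from m2 import *
for nm in ['top','side']:
    p=cv2.cvtColor(cv2.imread(f'pics/{nm}0.png'),cv2.COLOR_BGR2RGB); d=np.load(f'pics/{nm}0.npy'); P=cloud(nm,d); H,S,V=masks(p)
    L=[('blue',(H>100)&(H<130)&(S>150),(.5387,.31,.144)),('red',((H<8)|(H>172))&(S>150),(.489,-.352,.146)),('black',(V<55),(.484,.126,.053))]
    for n,m,c in L:
        m=m&(np.linalg.norm(P-np.array(c),axis=2)<.05); vs,us=np.nonzero(m)
        q,a=line(P[m]); a=a*np.sign(a@(q-np.array([.53,.03,0]))) if n=='black' else a*np.sign(a[2])
        print(nm,n,m.sum(),us.mean().round(1),vs.mean().round(1),q.round(4),a.round(3),'yaw',np.degrees(np.arctan2(a[1],a[0])).round(1),'el',np.degrees(np.arcsin(a[2])).round(1))
    m=(np.hypot(P[...,0]-.53,P[...,1]-.032)<.073)&(P[...,2]>.043)&(P[...,2]<.058)
    Q=P[m]; print('rim',len(Q),circ(Q,(.53,.032)))
    m=(np.hypot(P[...,0]-.6676,P[...,1]-.207)<.055)&(P[...,2]>.004)&(P[...,2]<.016); Q=P[m]
    print('lid',len(Q),cv2.minEnclosingCircle(Q[:,:2].astype(np.float32)),Q[:,2].mean())
    # white boards: fit normals
    for n,c in [('M',(.49,.28)),('S',(.47,-.3))]:
        m=(np.hypot(P[...,0]-c[0],P[...,1]-c[1])<.11)&(S<60)&(V>110); vs,us=np.nonzero(m); Q=P[m]
        if len(Q)<30: print('few');continue
        for _ in range(5):
            mm=np.median(Q,0); nrm=np.linalg.svd(Q-Q.mean(0),full_matrices=False)[2][2]; r=abs((Q-Q.mean(0))@nrm); Q=Q[r<max(.003,np.percentile(r,90)*.9)]
        nrm*=np.sign(nrm[2]); print('board',n,len(Q),nrm.round(3),'upslope yaw',np.degrees(np.arctan2(-nrm[1],-nrm[0])).round(1),'tilt',np.degrees(np.arccos(nrm[2])).round(1))
E
```

```text
top blue 114 138.6 213.4 [0.5387 0.31   0.1442] [0.866 0.188 0.464] yaw 12.3 el 27.7
top red 128 410.8 230.8 [ 0.489  -0.3519  0.1477] [ 0.711 -0.553  0.435] yaw -37.9 el 25.8
top black 110 218.3 237.7 [0.4844 0.1263 0.0533] [-0.43   0.903 -0.02 ] yaw 115.4 el -1.1
rim 275 [0.52996723 0.0321673  0.06226964]
lid 653 ((0.6624175310134888, 0.20916466414928436), 0.04857558012008667) 0.008332483803976536
board M 646 [-0.523  0.068  0.85 ] upslope yaw -7.4 tilt 31.8
board S 841 [-0.49   0.147  0.859] upslope yaw -16.7 tilt 30.8
  return _methods._mean(a, axis=axis, dtype=dtype,
  ret = um.true_divide(
m2.py:5: RuntimeWarning: Mean of empty slice.
  m=np.median(Q,0); a=np.linalg.svd(Q-Q.mean(0),full_matrices=False)[2][0];
Traceback (most recent call last):
  File "m2.py", line 5, in line
    m=np.median(Q,0); a=np.linalg.svd(Q-Q.mean(0),full_matrices=False)[2][0];
                        ~~~~~~~~~~~~~~~~~~~~~~~~~~~~~~~~~~~~~~~~~~~~~~~~~^^^
IndexError: index 0 is out of bounds for axis 0 with size 0
```

```bash
cat >> h.py <<'E'
def wrap(a): return (a+180)%360-180
def inc(x,y,z,yaw,show=True):
    s=env.sense(); T=toolpose(s); d=T[:3,:3].T@(np.array([x,y,z])-s['tool_pos'])*1000
    cy=np.degrees(s['eef_rot'][2]); t=-np.radians(wrap(yaw-cy))
    if show: print('t',round(s['clock'],2),'at',s['tool_pos'].round(4),'yaw',cy.round(1),'w',round(s['width']*94,1),'F',s['force'].round(1),'-> shift mm',d.round(1),'turn',round(t,3),'|d|',np.linalg.norm(d).round(0))
E
python3 -c "
from h import *
inc(.543,.310,.205,12.3)"
```

```text
t 0.15 at [0.1762 0.6252 0.2048] yaw 164.3 w 93.7 F [-0.   0.3  0.2] -> shift mm [-4.385e+02 -2.038e+02  1.000e-01] turn 2.652 |d| 484.0
```

>>> servo_tool --increments '[[0.5,[-30,-14,0],0.12],[0.5,[-75,-35,0],0.26],[0.5,[-120,-56,0],0.4],[0.5,[-165,-77,0],0.54],[0.5,[-210,-98,0],0.68],[0.5,[-255,-119,0],0.82],[0.5,[-300,-140,0],0.96],[0.5,[-345,-161,0],1.1],[0.5,[-390,-182,0],1.24],[0.5,[-420,-195,0],1.38]]'

```text
clock: 1.15
tool_pos: [0.5305, 0.32, 0.2056]
eef_rot: [3.14, 0.001, 1.477]
force: [-0.1, 1.1, 0.3]
width: 0.5
```

```bash
python3 -c "
from h import *
inc(.543,.310,.205,12.3); print(env.sense()['joint_positions'].round(2))"
```

```text
t 1.15 at [0.5305 0.32   0.2056] yaw 84.6 w 47.0 F [-0.1  1.1  0.3] -> shift mm [-8.8 13.4  0.6] turn 1.262 |d| 16.0
[-0.84  0.62  0.42  1.62 -0.29  0.97 -0.42]
```

>>> servo_tool --increments '[[0.5,[-3,4,0],0.14],[0.5,[-6,8,0],0.28],[0.5,[-9,13,0],0.42],[0.5,[-9,13,0],0.56],[0.5,[-9,13,0],0.7],[0.5,[-9,13,0],0.84],[0.5,[-9,13,0],0.98],[0.5,[-9,13,0],1.12],[0.5,[-9,13,0],1.26],[0.5,[-9,13,0],1.26]]'

```text
clock: 2.15
tool_pos: [0.5395, 0.314, 0.2049]
eef_rot: [3.141, 0.001, 0.227]
force: [-0.3, -0.3, 0.3]
width: 0.5
```

Run:
```python
from m2 import *
s,p,d=shot('wrist','w1'); inc(.543,.310,.205,12.3); print(s['joint_positions'].round(2))
P=cloud('wrist',d,s); H,S,V=masks(p)
m=(H>100)&(H<130)&(S>150)&(np.linalg.norm(P-np.array([.539,.31,.144]),axis=2)<.05)
q,a=line(P[m]); a*=np.sign(a[2]); print(m.sum(),q,a,np.degrees(np.arctan2(a[1],a[0])))
```

```text
t 2.2 at [0.5396 0.314  0.205 ] yaw 13.2 w 47.0 F [-0.6 -0.2 -0.2] -> shift mm [2.4 4.7 0. ] turn 0.015 |d| 5.0
[-1.01  0.7   0.77  1.61 -0.54  1.06 -1.43]
284 [0.52715573 0.31012579 0.14205298] [0.86103422 0.16623037 0.48061163] 10.927030545454716
```

View pics/w1.png

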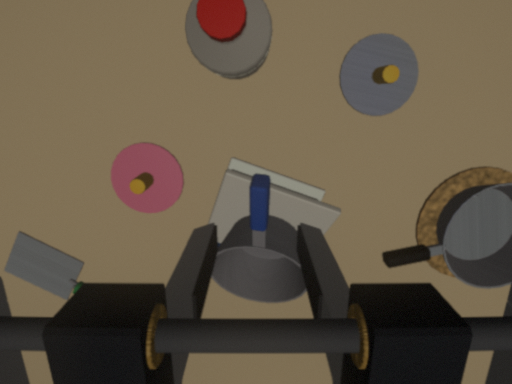

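Run:
```python
from m2 import *
for nm in ['top0','w1']:
    p=cv2.cvtColor(cv2.imread(f'pics/{nm}.png'),cv2.COLOR_BGR2RGB); d=np.load(f'pics/{nm}.npy')
    cam='top' if nm=='top0' else 'wrist'
    P=cloud(cam,d,env.sense()); H,S,V=masks(p)
    m=(H>100)&(H<130)&(S>130)&(np.linalg.norm(P-np.array([.535,.31,.144]),axis=2)<.06)
    vs,us=np.nonzero(m); print(nm,us.min(),us.max(),vs.min(),vs.max())
    Q=P[m]; t=(Q-Q.mean(0))@np.array([.86,.18,.47])
    for k in np.argsort(t)[[2,len(t)//2,-3]]: print(us[k],vs[k],Q[k].round(4))
```

```text
top0 134 143 204 223
143 222 [0.5195 0.3021 0.1303]
137 214 [0.537  0.3133 0.1465]
138 204 [0.5607 0.3105 0.1514]
w1 251 266 186 230
261 229 [0.5153 0.3052 0.1349]
259 209 [0.5362 0.3118 0.1479]
255 186 [0.5551 0.3193 0.1551]
```

>>> servo_tool --increments '[[0.5,[0,3,15],0.02],[0.5,[0,3,35],0.02],[0.5,[0,3,60],0.02],[0.5,[0,3,80],0.02],[0.5,[0,3,88],0.02],[0.5,[0,3,88],0.02],[1.0,[0,3,88],0.02],[1.0,[0,3,88],0.02],[1.0,[0,3,88],0.02],[1.0,[0,3,88],0.02]]' --squeeze 60

```text
clock: 3.2
tool_pos: [0.5408, 0.3113, 0.1181]
eef_rot: [-3.141, -0.001, 0.207]
force: [0.5, -0.0, 0.9]
width: 0.199
```

Run:
```python
from h import *
s,p,d=shot('top','t2');shot('side','s2'); inc(.540,.311,.117,12)
a=cv2.imread('pics/t2.png')[150:290,80:240]; b=cv2.imread('pics/s2.png')[90:230,170:330]
cv2.imwrite('pics/c2.png',cv2.resize(np.hstack([a,b]),None,fx=2.5,fy=2.5))
```

```text
t 3.3 at [0.5409 0.3103 0.1181] yaw 11.9 w 13.9 F [-0.1 -3.1  5. ] -> shift mm [-0.8 -0.9  1.1] turn -0.002 |d| 2.0
```

View pics/c2.png

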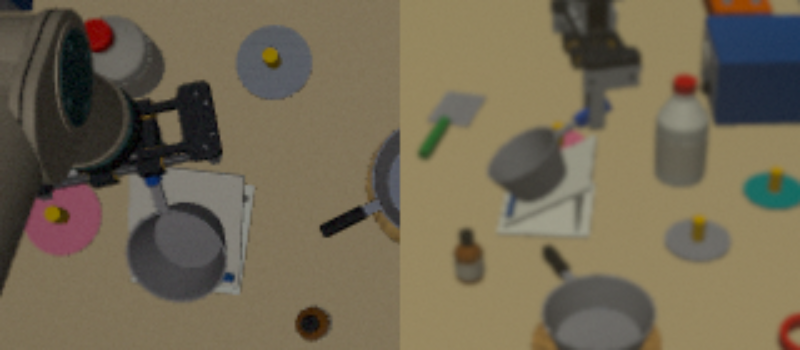

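The blue sleeve is gripped at 13.9 mm, side crop about (590,110). I'll lift it slowly.

>>> servo_tool --increments '[[1.0,[0,0,-3],0],[1.0,[0,0,-8],0],[1.0,[0,0,-15],0],[1.0,[0,0,-25],0],[1.0,[0,0,-40],0],[1.0,[0,0,-60],0],[1.0,[0,0,-80],0],[1.0,[0,0,-100],0],[1.0,[0,0,-115],0],[1.0,[0,0,-120],0]]'

```text
clock: 4.3
tool_pos: [0.5416, 0.3112, 0.2399]
eef_rot: [-3.141, -0.003, 0.207]
force: [0.1, -0.1, -1.1]
width: 0.145
```

Run:
```python
from h import *
s,p,d=shot('side','s3'); shot('wrist','w3'); inc(.763,-.068,.27,12)
a=cv2.imread('pics/s3.png')[0:240,100:340]; b=cv2.imread('pics/w3.png')
cv2.imwrite('pics/c3.png',np.hstack([cv2.resize(a,(384,384)),cv2.resize(b,None,fx=.8,fy=1)]))
```

```text
t 4.4 at [0.5408 0.3112 0.2383] yaw 11.9 w 14.1 F [-0.4  0.4 -1.7] -> shift mm [139.6 416.7 -31.8] turn -0.003 |d| 441.0
```

View pics/c3.png

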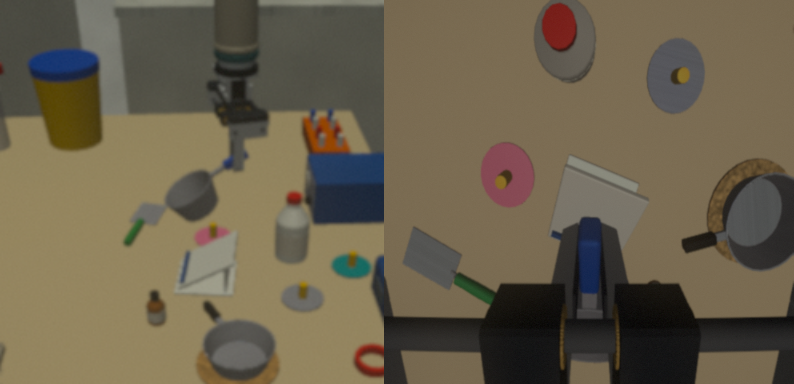

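>>> servo_tool --increments '[[1.0,[5,15,-10],0],[1.0,[16,50,-10],0],[1.0,[32,95,-10],0],[1.0,[48,143,-10],0],[1.0,[64,191,-10],0],[1.0,[80,239,-10],0],[1.0,[96,287,-10],0],[1.0,[112,335,-10],0],[1.0,[128,380,-10],0],[1.0,[138,412,0],0]]'

```text
clock: 5.4
tool_pos: [0.7612, -0.0708, 0.2381]
eef_rot: [3.138, -0.001, 0.203]
force: [0.3, 0.1, -1.1]
width: 0.145
```

Run:
```python
from m2 import *
s,p,d=shot('side','s4'); s,p2,d2=shot('top','t4'); inc(.763,-.068,.155,12)
P=cloud('top',d2); H,S,V=masks(p2)
a=cv2.imread('pics/s4.png')[100:384,200:420]; b=cv2.imread('pics/t4.png')[80:300,200:400]
cv2.imwrite('pics/c4.png',np.hstack([cv2.resize(a,(390,500)),cv2.resize(b,(400,500))]))
```

```text
t 5.5 at [ 0.7591 -0.0742  0.2348] yaw 11.3 w 13.4 F [-1.  -0.7 -2.7] -> shift mm [ 5.4 -5.8 79.7] turn -0.013 |d| 80.0
```

View pics/c4.png

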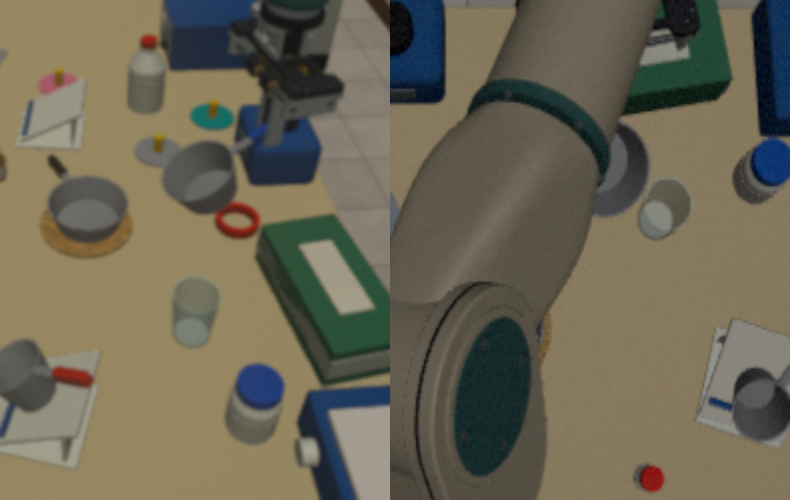

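>>> servo_tool --increments '[[1.0,[-6,-3,12],0],[1.0,[-15,-6,35],0],[1.0,[-20,-6,70],0],[1.0,[-20,-6,110],0],[1.0,[-20,-6,135],0],[1.0,[-20,-6,142],0],[1.0,[-14,-6,149],0],[1.0,[-8,-6,155],0],[1.0,[-2,-6,162],0],[1.0,[3,-6,169],0]]'

```text
clock: 6.5
tool_pos: [0.7641, -0.0577, 0.07]
eef_rot: [3.14, -0.004, 0.207]
force: [-0.2, -0.4, 4.8]
width: 0.147
```

Run:
```python
from m2 import *
s,p,d=shot('side','s5'); inc(.763,-.068,.029,12)
a=cv2.imread('pics/s5.png')[100:300,200:420]
cv2.imwrite('pics/c5.png',cv2.resize(a,None,fx=2.5,fy=2.5))
```

```text
t 6.55 at [ 0.765  -0.0571  0.0687] yaw 11.9 w 13.5 F [ 2.4 -0.7  5.7] -> shift mm [-4.4 10.2 39.7] turn -0.001 |d| 41.0
```

View pics/c5.png

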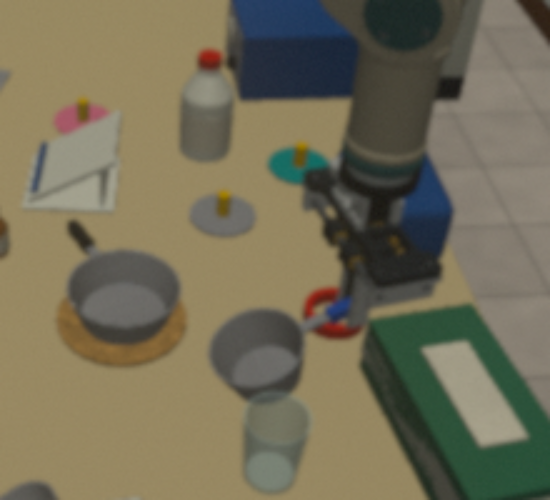

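>>> servo_tool --increments '[[1.0,[5,0,6],0],[1.0,[9,0,13],0],[1.0,[13,0,20],0],[1.0,[16,0,27],0],[1.0,[18,0,33],0],[1.0,[19,0,38],0],[1.0,[20,0,41],0],[1.0,[20,0,42],0],[1.0,[20,0,42],0],[1.0,[20,0,42],0]]'

```text
clock: 7.55
tool_pos: [0.7715, -0.0556, 0.0321]
eef_rot: [-3.136, 0.019, 0.203]
force: [-35.7, 2.6, 41.0]
width: 0.141
```

Run:
```python
from m2 import *
s,p,d=shot('side','s6'); inc(.763,-.068,.029,12)
s,p,d=shot('wrist','w6')
a=cv2.imread('pics/s6.png')[150:300,250:420]
cv2.imwrite('pics/c6.png',np.hstack([cv2.resize(a,(390,384)),cv2.resize(cv2.imread('pics/w6.png'),None,fx=.8,fy=1)]))
```

```text
t 7.6 at [ 0.7715 -0.0557  0.0322] yaw 11.6 w 13.5 F [-35.1   3.4  41.7] -> shift mm [-10.7  10.4   3.3] turn -0.007 |d| 15.0
```

View pics/c6.png

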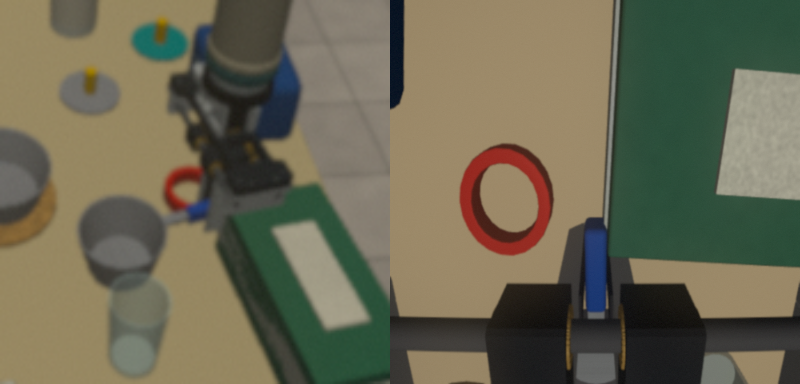

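Something on the +x side, probably the green box, is pushing back at about 35 N. I'll back off straight away.

>>> servo_tool --increments '[[1.0,[-6,0,-4],0],[1.0,[-14,0,-6],0],[1.0,[-22,0,-6],0],[1.0,[-28,0,-6],0],[1.0,[-32,0,-6],0],[1.0,[-34,0,-6],0],[1.0,[-34,0,-6],0],[1.0,[-34,0,-6],0],[1.0,[-34,0,-6],0],[1.0,[-34,0,-6],0]]'

```text
clock: 8.65
tool_pos: [0.7525, -0.0593, 0.0344]
eef_rot: [3.14, -0.008, 0.208]
force: [3.8, 0.4, 5.2]
width: 0.142
```

Run:
```python
from m2 import *
s,p,d=shot('side','s7'); inc(.763,-.068,.029,12)
s,p,d=shot('top','t7')
a=cv2.imread('pics/s7.png')[150:300,250:420]
cv2.imwrite('pics/c7.png',np.hstack([cv2.resize(a,(390,384)),cv2.resize(cv2.imread('pics/t7.png')[60:260,220:420],(384,384))]))
```

```text
t 8.7 at [ 0.7525 -0.0593  0.0345] yaw 11.9 w 13.5 F [3.5 2.1 5.3] -> shift mm [ 8.5 10.6  5.5] turn -0.001 |d| 15.0
```

View pics/c7.png

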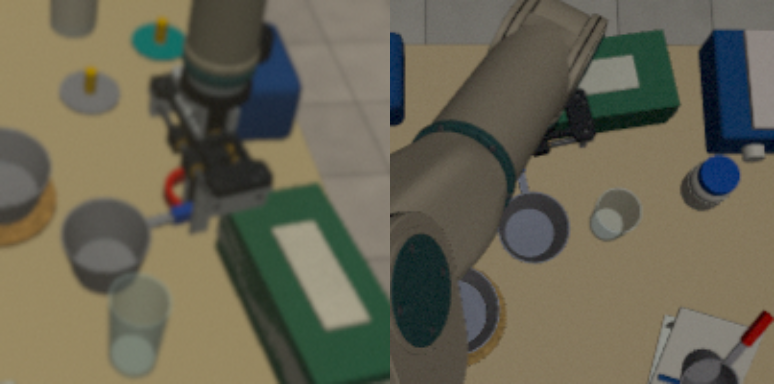

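>>> servo_tool --increments '[[1.0,[2,0,1],0],[1.0,[2,0,2],0],[1.0,[2,0,3],0],[1.0,[2,0,4],0],[1.0,[2,0,5],0],[1.0,[2,0,5],0],[1.0,[2,0,5],0],[1.0,[2,0,5],0],[1.0,[2,0,5],0],[1.0,[2,0,5],0]]'

```text
clock: 9.75
tool_pos: [0.7543, -0.059, 0.0293]
eef_rot: [3.14, -0.008, 0.208]
force: [5.1, 0.8, 6.3]
width: 0.14
```

Run:
```python
from m2 import *
s,p,d=shot('side','s8'); inc(.763,-.068,.029,12)
P=cloud('side',d); c=np.array([.753-.103*np.cos(.207),-.0593-.103*np.sin(.207)])
print(c)
m=(np.hypot(P[...,0]-c[0],P[...,1]-c[1])<.062)&(P[...,2]>.038)&(P[...,2]<.075); Q=P[m]
print(len(Q),Q[:,2].max())
# rim: top-most points binned by angle
x=circ(Q,c,); print(x)
ang=np.arctan2(Q[:,1]-c[1],Q[:,0]-c[0])
for k in range(-4,4):
    mm=(ang>k*np.pi/4)&(ang<(k+1)*np.pi/4); 
    if mm.sum()>8: print(k*45+22,mm.sum(),np.percentile(Q[mm,2],95).round(4))
b=cloud('side',np.load('pics/s6.npy')); 
# green box shift
for n in ['side0','s8']:
    p=cv2.imread(f'pics/{n}.png'); H,S,V=masks(cv2.cvtColor(p,cv2.COLOR_BGR2RGB)); m=(H>65)&(H<95)&(S>90)
    m[:, :330]=0; m[:200]=0; vs,us=np.nonzero(m); print(n,m.sum(),us.max(),vs.max(),np.percentile(us,1),np.percentile(vs,1))
```

```text
t 9.8 at [ 0.7542 -0.0591  0.0292] yaw 11.9 w 13.3 F [4.8 0.8 5.4] -> shift mm [ 6.7 10.6  0.3] turn -0.001 |d| 13.0
[ 0.65219886 -0.08046906]
421 0.05816200815364159
[ 0.64759492 -0.08343462  0.0487739 ]
-158 28 0.0531
-113 57 0.0545
-68 32 0.0539
-23 28 0.0565
22 80 0.0554
67 77 0.0542
112 71 0.0542
157 48 0.053
side0 2450 434 313 354.0 225.0
s8 2393 434 317 356.0 225.0
```

>>> servo_tool --increments '[[1.0,[2,0,7],0],[1.0,[2,0,7],0],[1.0,[2,0,7],0],[1.0,[2,0,0],0],[1.0,[2,0,-15],0],[1.0,[2,0,-35],0],[1.0,[2,0,-60],0],[1.0,[2,0,-85],0],[1.0,[2,0,-100],0],[1.0,[2,0,-105],0]]'

```text
clock: 10.8
tool_pos: [0.7532, -0.0599, 0.1354]
eef_rot: [3.14, -0.003, 0.207]
force: [0.3, 0.3, -2.0]
width: 0.143
```

Run:
```python
from h import *
inc(.5654,.1319,.135,70.5)
```

```text
t 10.8 at [ 0.7532 -0.0599  0.1354] yaw 11.8 w 13.4 F [ 0.3  0.3 -2. ] -> shift mm [-144.4 -226.3   -0.4] turn -1.024 |d| 268.0
```

>>> servo_tool --increments '[[1.0,[-8,-12,0],-0.06],[1.0,[-24,-37,0],-0.18],[1.0,[-42,-65,0],-0.3],[1.0,[-60,-94,0],-0.42],[1.0,[-78,-122,0],-0.54],[1.0,[-96,-151,0],-0.67],[1.0,[-114,-179,0],-0.8],[1.0,[-129,-203,0],-0.92],[1.0,[-140,-220,0],-1.0],[1.0,[-144,-226,0],-1.02]]'

```text
clock: 11.8
tool_pos: [0.5623, 0.1345, 0.1319]
eef_rot: [-3.138, -0.0, 1.231]
force: [0.4, -0.2, -1.6]
width: 0.14
```

Run:
```python
from m2 import *
s,p,d=shot('side','s9'); s1,p1,d1=shot('top','t9'); s2,p2,d2=shot('wrist','w9'); inc(.5654,.1319,.135,70.5)
a=cv2.imread('pics/s9.png')[100:280,150:350]
cv2.imwrite('pics/c9.png',np.hstack([cv2.resize(a,(400,384)),cv2.resize(cv2.imread('pics/t9.png')[140:300,160:340],(400,384))]))
```

```text
t 11.95 at [0.5651 0.1316 0.1324] yaw 70.2 w 13.4 F [ 0.7 -1.7 -1.9] -> shift mm [ 0.4  0.2 -2.6] turn -0.005 |d| 3.0
```

View pics/c9.png

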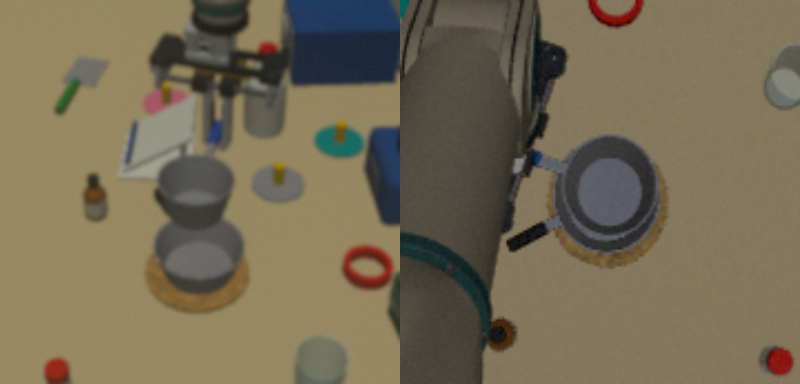

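View pics/w9.png

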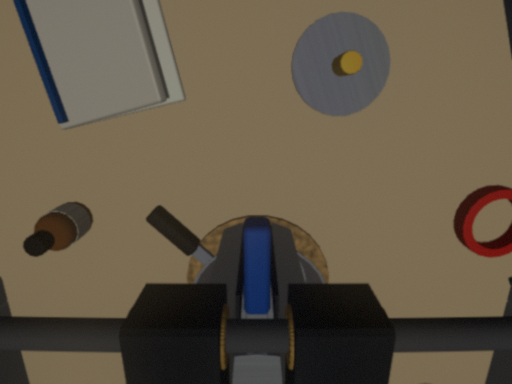

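Run:
```python
from m2 import *
for cam,n in [('top','t9'),('side','s9')]:
    d=np.load(f'pics/{n}.npy'); P=cloud(cam,d); p=cv2.imread(f'pics/{n}.png'); H,S,V=masks(cv2.cvtColor(p,cv2.COLOR_BGR2RGB))
    g=(np.hypot(P[...,0]-.53,P[...,1]-.032)<.062)&(P[...,2]>.09)&(P[...,2]<.18)&(S<90)
    Q=P[g]; print(cam,len(Q),'zpct',np.percentile(Q[:,2],[2,50,98]).round(3))
    R=Q[Q[:,2]>.14]; x=circ(R,(.53,.032)); print('rim circ',x.round(4)); 
    ang=np.degrees(np.arctan2(R[:,1]-x[1],R[:,0]-x[0]))
    for k in range(-180,180,45):
        mm=(ang>k)&(ang<k+45)
        if mm.sum()>5: print('  ',k+22,mm.sum(),np.percentile(R[mm,2],90).round(4), np.hypot(R[mm,0]-x[0],R[mm,1]-x[1]).max().round(4))
    F=Q[Q[:,2]<.12]; 
    if len(F)>50: print('floor',F.mean(0).round(4),np.c_[F[:,:2]-F[:,:2].mean(0),np.ones(len(F))].T.shape, np.linalg.lstsq(np.c_[F[:,:2],np.ones(len(F))],F[:,2],rcond=None)[0])
```

```text
top 1479 zpct [0.109 0.121 0.162]
rim circ [0.5256 0.0308 0.0479]
   -158 46 0.1629 0.0517
   -113 52 0.1621 0.0516
   -68 65 0.1609 0.0517
   -23 78 0.1606 0.052
   22 67 0.1611 0.052
   67 91 0.1603 0.0645
   112 50 0.1599 0.0507
   157 43 0.1608 0.0508
floor [0.5267 0.0294 0.1127] (3, 730) [ 0.00589071 -0.01643787  0.11004115]
side 1091 zpct [0.112 0.14  0.162]
rim circ [0.5268 0.0293 0.0478]
   -158 33 0.1627 0.0523
   -113 77 0.1622 0.0536
   -68 78 0.1614 0.0517
   -23 26 0.1633 0.0517
   22 63 0.1613 0.0514
   67 115 0.1605 0.0631
   112 100 0.1606 0.0546
   157 57 0.1612 0.0526
floor [0.5266 0.0409 0.1148] (3, 198) [-0.01293846 -0.00251205  0.12173471]
```

The pan is level in the grip, with its rim at z 0.161. Its axis is 4 mm off target, so I'll correct that and lower it.

>>> servo_tool --increments '[[1.0,[3,3,5],0],[1.0,[3,3,20],0],[1.0,[3,3,40],0],[1.0,[3,3,60],0],[1.0,[3,3,75],0],[1.0,[3,3,84],0],[1.0,[3,3,88],0],[1.0,[3,3,91],0],[1.0,[3,3,93],0],[1.0,[3,3,95],0]]'

```text
clock: 12.95
tool_pos: [0.5692, 0.1341, 0.0379]
eef_rot: [3.141, -0.001, 1.227]
force: [-1.2, 0.2, -2.1]
width: 0.146
```

Run:
```python
from h import *
inc(.5654,.1319,.135,70.5)
```

```text
t 12.95 at [0.5692 0.1341 0.0379] yaw 70.3 w 13.7 F [-1.2  0.2 -2.1] -> shift mm [ -3.3  -2.7 -97.1] turn -0.004 |d| 97.0
```

>>> servo_tool --increments '[[1.0,[0,0,1],0],[1.0,[0,0,2],0],[1.0,[0,0,3],0],[1.0,[0,0,4],0],[1.0,[0,0,5],0],[1.0,[0,0,6],0],[1.0,[0,0,6],0],[1.0,[0,0,6],0],[1.0,[0,0,6],0],[1.0,[0,0,6],0]]'

```text
clock: 13.95
tool_pos: [0.5691, 0.1345, 0.0322]
eef_rot: [3.141, -0.001, 1.227]
force: [-0.4, 1.5, 6.3]
width: 0.145
```

```bash
cat > nest.py <<'E'
from m2 import *
import sys
def look(tag,z0,z1,rr,c=(.53,.032)):
    for cam in ['top','side']:
        s,p,d=shot(cam,f'{tag}_{cam}'); P=cloud(cam,d); H,S,V=masks(p)
        g=(np.hypot(P[...,0]-c[0],P[...,1]-c[1])<rr)&(P[...,2]>z0)&(P[...,2]<z1)&(S<90); R=P[g]
        x=circ(R,c); print(cam,len(R),'circ',x.round(4)); ang=np.degrees(np.arctan2(R[:,1]-x[1],R[:,0]-x[0]))
        print('  ',[(k+30,int(((ang>k)&(ang<k+60)).sum()),float(np.percentile(R[(ang>k)&(ang<k+60),2],90).round(4)) if ((ang>k)&(ang<k+60)).sum()>5 else None) for k in range(-180,180,60)])
    a=cv2.imread(f'pics/{tag}_side.png')[100:280,150:350]; b=cv2.imread(f'pics/{tag}_top.png')[140:300,160:340]
    cv2.imwrite(f'pics/{tag}_c.png',np.hstack([cv2.resize(a,(400,384)),cv2.resize(b,(400,384))]))
E
python3 - <<'E'
from nest import *
look('n1',.052,.075,.06); inc(.5654,.1319,.035,70.5)
E
```

```text
top 265 circ [0.5318 0.0311 0.0491]
   [(-150, 40, 0.0659), (-90, 42, 0.0656), (-30, 47, 0.0633), (30, 42, 0.0613), (90, 61, 0.0616), (150, 33, 0.0637)]
side 289 circ [0.5329 0.0297 0.0492]
   [(-150, 33, 0.0654), (-90, 59, 0.0651), (-30, 27, 0.0649), (30, 49, 0.0631), (90, 75, 0.0625), (150, 46, 0.0636)]
t 14.05 at [0.5691 0.1345 0.0322] yaw 70.3 w 13.9 F [-0.3  1.8  5.6] -> shift mm [-3.7 -2.6 -2.8] turn -0.003 |d| 5.0
```

View pics/n1_c.png

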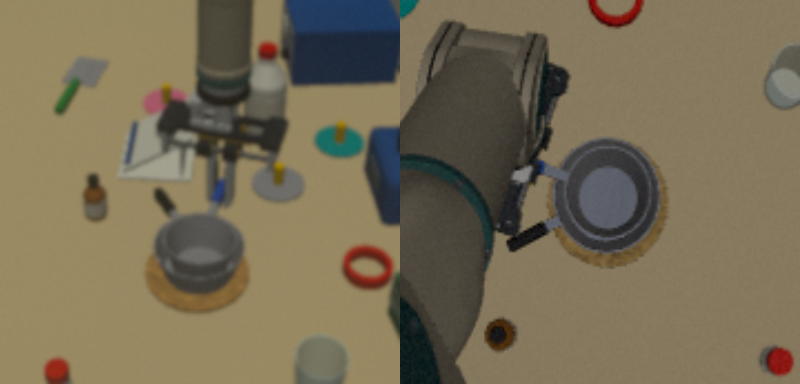

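>>> servo_tool --increments '[[1.0,[0,0,-1],0],[1.0,[0,0,-2],0],[0.9,[0,0,-2],0],[0.7,[0,0,-2],0],[0.6,[0,0,-2],0],[0.5,[0,0,-2],0],[0.5,[0,0,-5],0],[0.5,[0,0,-20],0],[0.5,[0,0,-45],0],[0.5,[0,0,-80],0]]'

```text
clock: 15.05
tool_pos: [0.5676, 0.1337, 0.1122]
eef_rot: [-3.14, 0.001, 1.227]
force: [0.4, -0.1, 0.5]
width: 0.503
```

Run:
```python
from nest import *
look('n2',.052,.075,.06)
cl=np.array([.53,.032])
for cam in ['top','side']:
    p=cv2.cvtColor(cv2.imread(f'pics/n2_{cam}.png'),cv2.COLOR_BGR2RGB); P=cloud(cam,np.load(f'pics/n2_{cam}.npy')); H,S,V=masks(p)
    m=(H>100)&(H<130)&(S>130)&(np.linalg.norm(P-np.array([.565,.131,.067]),axis=2)<.06)
    if m.sum()>20: q,a=line(P[m]); print(cam,m.sum(),q.round(4),a.round(3),np.degrees(np.arctan2(a[1],a[0])))
inc(.49,-.352,.215,-37.9)
```

```text
top 264 circ [0.5311 0.0293 0.0492]
   [(-150, 36, 0.0629), (-90, 41, 0.0612), (-30, 50, 0.0621), (30, 45, 0.0625), (90, 58, 0.0631), (150, 34, 0.0618)]
side 272 circ [0.5321 0.0282 0.0491]
   [(-150, 25, 0.064), (-90, 49, 0.0633), (-30, 26, 0.0639), (30, 48, 0.0631), (90, 78, 0.0635), (150, 46, 0.0636)]
top 33 [0.5614 0.114  0.0657] [-0.458 -0.883  0.104] -117.43843779170759
side 22 [0.5665 0.1211 0.0674] [-0.278 -0.96   0.038] -106.12793585938695
t 15.15 at [0.5722 0.1341 0.1167] yaw 70.3 w 46.9 F [0.7 1.1 1.1] -> shift mm [-484.9   87.5 -100. ] turn 1.888 |d| 503.0
```

View pics/n2_c.png

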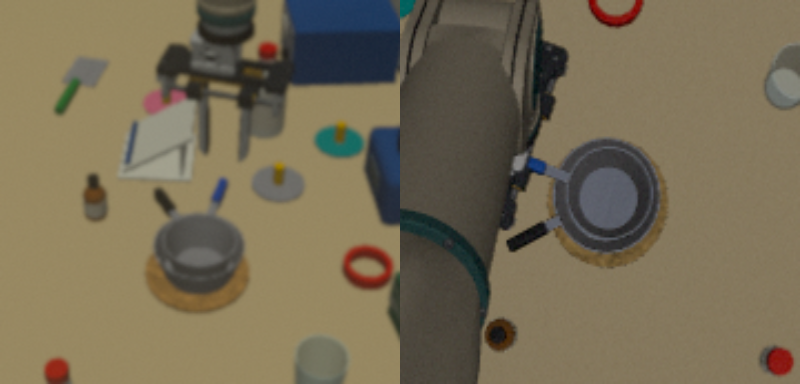

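>>> servo_tool --increments '[[0.5,[-5,1,-30],0.08],[0.5,[-25,5,-65],0.22],[0.5,[-65,12,-90],0.36],[0.5,[-112,21,-100],0.5],[0.5,[-160,30,-100],0.64],[0.5,[-208,39,-100],0.78],[0.5,[-256,47,-100],0.92],[0.5,[-304,56,-100],1.06],[0.5,[-352,65,-100],1.2],[0.5,[-400,74,-100],1.34]]'

```text
clock: 16.15
tool_pos: [0.5028, -0.269, 0.2119]
eef_rot: [-3.141, -0.001, -0.119]
force: [0.6, -0.4, 0.4]
width: 0.5
```

Run:
```python
from h import *
inc(.4934,-.3533,.215,-37.9)
```

```text
t 16.15 at [ 0.5028 -0.269   0.2119] yaw -6.8 w 47.0 F [ 0.6 -0.4  0.4] -> shift mm [ 0.6 84.8 -3.1] turn 0.543 |d| 85.0
```

>>> servo_tool --increments '[[0.5,[0,30,0],0.14],[0.5,[0,60,0],0.28],[0.5,[0,78,0],0.42],[0.5,[0,84,0],0.54],[0.5,[0,84,0],0.54],[0.5,[0,84,0],0.54],[0.5,[0,84,0],0.54],[0.5,[0,84,0],0.54],[0.5,[0,84,0],0.54],[0.5,[0,84,0],0.54]]'

```text
clock: 17.15
tool_pos: [0.4941, -0.3507, 0.2116]
eef_rot: [-3.141, -0.0, -0.652]
force: [0.2, 0.9, 0.1]
width: 0.5
```

Run:
```python
from m2 import *
s,p,d=shot('wrist','w10'); inc(.4934,-.3533,.120,-37.9)
P=cloud('wrist',d,s); H,S,V=masks(p)
m=((H<8)|(H>172))&(S>150)&(np.linalg.norm(P-np.array([.489,-.352,.146]),axis=2)<.05)
Q=P[m]; vs,us=np.nonzero(m); q,a=line(Q); a*=np.sign(a[2]); print(m.sum(),us.mean(),vs.mean(),q,a,np.degrees(np.arctan2(a[1],a[0])))
t=(Q-Q.mean(0))@a
for k in np.argsort(t)[[3,len(t)//2,-4]]: print(us[k],vs[k],Q[k].round(4))
```

```text
t 17.2 at [ 0.494  -0.3508  0.2115] yaw -37.4 w 47.1 F [ 0.1  1.2 -0.9] -> shift mm [ 1.1  2.4 91.5] turn 0.009 |d| 92.0
884 264.7296380090498 200.68099547511312 [ 0.49114377 -0.35699551  0.15056131] [ 0.75964747 -0.53745508  0.3661663 ] -35.27963298648192
262 228 [ 0.4705 -0.3389  0.138 ]
260 201 [ 0.4942 -0.3547  0.1533]
261 176 [ 0.5088 -0.3668  0.1513]
```

View pics/w10.png

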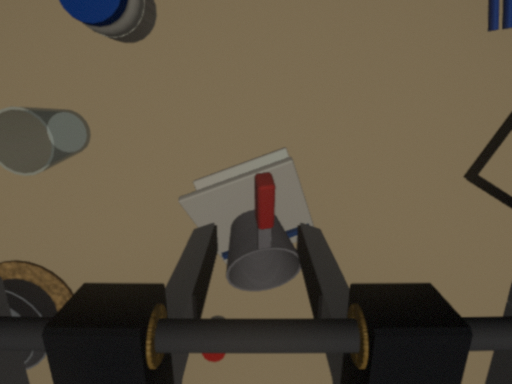

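The red sleeve, wrist picture (265,200), lies along the tool axis. I'll descend and grip.

>>> servo_tool --increments '[[0.5,[1,4,15],0.01],[0.5,[1,4,35],0.01],[0.5,[1,4,60],0.01],[0.5,[1,4,80],0.01],[0.5,[1,4,90],0.01],[0.5,[1,4,90],0.01],[1.0,[1,4,90],0.01],[1.0,[1,4,90],0.01],[1.0,[1,4,90],0.01],[1.0,[1,4,90],0.01]]' --squeeze 60

```text
clock: 18.2
tool_pos: [0.4926, -0.355, 0.1221]
eef_rot: [-3.141, -0.001, -0.663]
force: [-0.1, -0.3, -0.6]
width: 0.195
```

>>> servo_tool --increments '[[1.0,[0,0,0],0],[1.0,[0,0,-3],0],[1.0,[0,0,-8],0],[1.0,[0,0,-16],0],[1.0,[0,0,-28],0],[1.0,[0,0,-45],0],[1.0,[0,0,-65],0],[1.0,[0,0,-85],0],[1.0,[0,0,-100],0],[1.0,[0,0,-105],0]]'

```text
clock: 19.2
tool_pos: [0.4927, -0.3557, 0.2287]
eef_rot: [3.142, -0.003, -0.663]
force: [-0.1, 0.3, -0.8]
width: 0.152
```

Run:
```python
from m2 import *
s,p,d=shot('side','s11'); s2,p2,d2=shot('top','t11'); inc(.763,-.068,.27,12)
a=cv2.imread('pics/s11.png')[180:384,100:340]; b=cv2.imread('pics/t11.png')[150:350,300:480]
cv2.imwrite('pics/c11.png',np.hstack([cv2.resize(a,(400,384)),cv2.resize(b,(390,384))]))
# free bench check
P=cloud('top',d2)
```

```text
t 19.3 at [ 0.4925 -0.355   0.2272] yaw -38.0 w 14.4 F [-0.3 -0.1 -1. ] -> shift mm [  36.6 -392.7  -42.7] turn -0.872 |d| 397.0
```

View pics/c11.png

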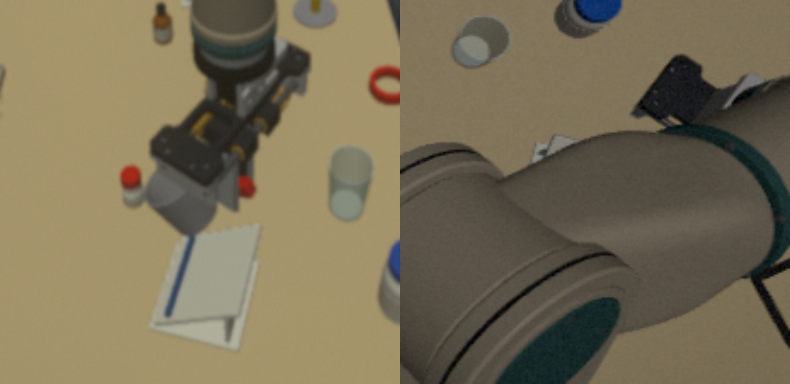

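Run:
```python
from h import *
inc(.685,-.076,.230,25.5)
P=cloud('top',np.load('pics/top0.npy'))
for v in range(100,140,4): print(v,[P[v,u].round(3).tolist() for u in (290,)])
```

```text
t 19.3 at [ 0.4925 -0.355   0.2272] yaw -38.0 w 14.4 F [-0.3 -0.1 -1. ] -> shift mm [ -20.  -338.4   -2.8] turn -1.108 |d| 339.0
100 [[0.859, -0.074, 0.076]]
104 [[0.847, -0.074, 0.077]]
108 [[0.838, -0.074, 0.072]]
112 [[0.827, -0.074, 0.069]]
116 [[0.814, -0.073, 0.073]]
120 [[0.803, -0.073, 0.073]]
124 [[0.791, -0.073, 0.072]]
128 [[0.786, -0.074, 0.056]]
132 [[0.785, -0.077, 0.026]]
136 [[0.783, -0.08, -0.003]]
```

>>> servo_tool --increments '[[1.0,[-1,-10,-3],-0.06],[1.0,[-3,-40,-3],-0.18],[1.0,[-5,-78,-3],-0.3],[1.0,[-7,-118,-3],-0.43],[1.0,[-10,-160,-3],-0.56],[1.0,[-12,-202,-3],-0.69],[1.0,[-14,-244,-3],-0.82],[1.0,[-17,-286,-3],-0.95],[1.0,[-19,-320,-3],-1.06],[1.0,[-20,-336,-3],-1.11]]'

```text
clock: 20.3
tool_pos: [0.6845, -0.0729, 0.2276]
eef_rot: [-3.138, 0.0, 0.455]
force: [0.4, -0.2, -2.2]
width: 0.15
```

Run:
```python
from m2 import *
s,p,d=shot('side','s12'); inc(.685,-.076,.095,25.5)
a=cv2.imread('pics/s12.png')[100:340,200:440]
cv2.imwrite('pics/c12.png',cv2.resize(a,(500,500)))
```

```text
t 20.35 at [ 0.6853 -0.0719  0.2276] yaw 26.1 w 14.5 F [ 1.7  1.8 -1.5] -> shift mm [ -2.1   4.  132.6] turn 0.011 |d| 133.0
```

View pics/c12.png

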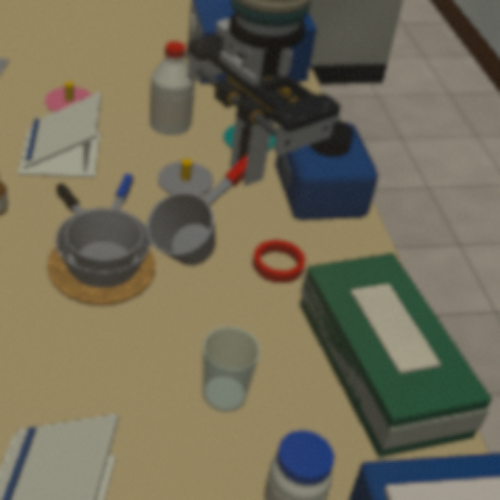

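>>> servo_tool --increments '[[1.0,[-2,3,12],0.01],[1.0,[-4,4,35],0.01],[1.0,[-6,4,65],0.01],[1.0,[-6,4,92],0.01],[1.0,[-6,4,108],0.01],[1.0,[-6,4,115],0.01],[1.0,[-6,4,120],0.01],[1.0,[-6,4,124],0.01],[1.0,[-6,4,128],0.01],[1.0,[-6,4,130],0.01]]'

```text
clock: 21.35
tool_pos: [0.68, -0.0839, 0.0998]
eef_rot: [3.141, -0.001, 0.437]
force: [0.4, -0.3, -1.6]
width: 0.153
```

Run:
```python
from m2 import *
s,p,d=shot('side','s13'); inc(.685,-.076,.095,25.5)
a=cv2.imread('pics/s13.png')[130:290,230:390]
cv2.imwrite('pics/c13.png',cv2.resize(a,(500,500)))
P=cloud('side',d); H,S,V=masks(p); m=((H<8)|(H>172))&(S>150)&(np.linalg.norm(P-np.r_[s['tool_pos'][:2],s['tool_pos'][2]+.019],axis=2)<.045)
q,a=line(P[m]); print(m.sum(),q.round(3),a.round(3))
```

```text
t 21.4 at [ 0.6798 -0.0838  0.0995] yaw 25.0 w 14.2 F [-0.9  0.7 -1.4] -> shift mm [ 8.  -4.9  4.5] turn -0.008 |d| 10.0
56 [ 0.668 -0.093  0.121] [-0.59  -0.587 -0.554]
```

View pics/c13.png

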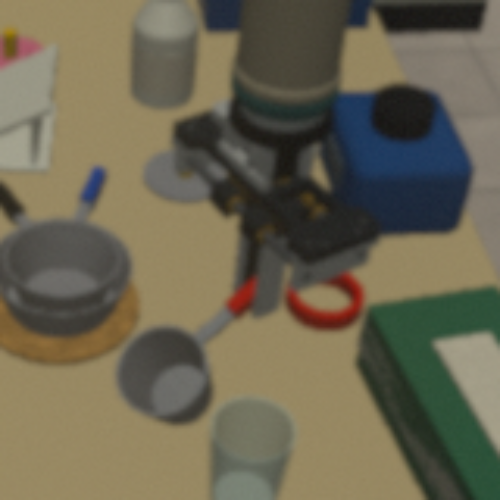

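>>> servo_tool --increments '[[1.0,[0,0,5],0],[1.0,[0,0,10],0],[1.0,[3,0,15],0],[1.0,[8,0,21],0],[1.0,[13,0,27],0],[1.0,[17,0,33],0],[1.0,[21,0,39],0],[1.0,[25,0,45],0],[1.0,[28,0,51],0],[1.0,[31,0,56],0]]'

```text
clock: 22.4
tool_pos: [0.7128, -0.0687, 0.046]
eef_rot: [3.139, -0.009, 0.439]
force: [5.0, 4.3, 9.2]
width: 0.142
```

Run:
```python
from m2 import *
inc(.718,-.06,.037,25.5)
```

```text
t 22.4 at [ 0.7128 -0.0687  0.046 ] yaw 25.1 w 13.4 F [5.  4.3 9.2] -> shift mm [ 8.3 -5.7  9. ] turn -0.006 |d| 14.0
```

>>> servo_tool --increments '[[1.0,[2,0,2],0],[1.0,[2,0,4],0],[1.0,[3,0,6],0],[1.0,[3,0,8],0],[1.0,[3,0,9],0],[1.0,[3,0,9],0],[1.0,[3,0,9],0],[1.0,[3,0,9],0],[1.0,[3,0,9],0],[1.0,[3,0,9],0]]'

```text
clock: 23.4
tool_pos: [0.7146, -0.068, 0.0367]
eef_rot: [3.139, -0.007, 0.439]
force: [5.1, 2.9, 7.2]
width: 0.147
```

Run:
```python
from nest import *
inc(.718,-.06,.037,25.5)
s=env.sense(); c=s['tool_pos'][:2]-.097*np.array([np.cos(.439),np.sin(.439)]); print(c)
look('n3',.052,.078,.046,tuple(c))
a=cv2.imread('pics/n3_side.png')[130:290,230:390]
cv2.imwrite('pics/c14.png',cv2.resize(a,(500,500)))
```

```text
t 23.4 at [ 0.7146 -0.068   0.0367] yaw 25.1 w 13.8 F [5.1 2.9 7.2] -> shift mm [ 6.5 -5.8 -0.2] turn -0.007 |d| 9.0
[ 0.62676398 -0.10923131]
top 154 circ [ 0.6225 -0.1106  0.0371]
   [(-150, 17, 0.0606), (-90, 30, 0.0617), (-30, 31, 0.061), (30, 45, 0.0627), (90, 18, 0.0627), (150, 13, 0.0628)]
side 236 circ [ 0.6233 -0.1121  0.0368]
   [(-150, 27, 0.0598), (-90, 35, 0.0614), (-30, 23, 0.0627), (30, 64, 0.0628), (90, 56, 0.0627), (150, 31, 0.0613)]
```

View pics/c14.png

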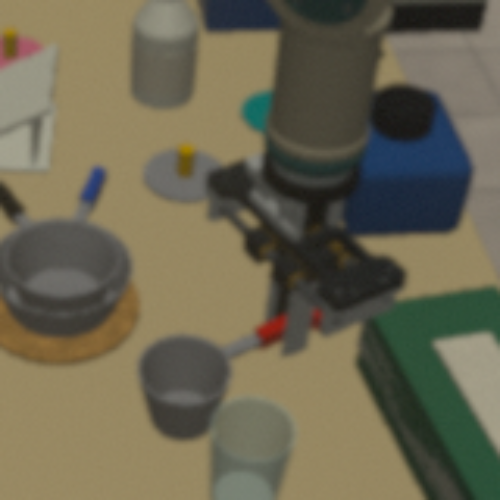

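>>> servo_tool --increments '[[1.0,[1,0,2],0],[1.0,[1,0,3],0],[1.0,[1,0,3],0],[1.0,[1,0,-3],0],[1.0,[1,0,-15],0],[1.0,[1,0,-35],0],[1.0,[1,0,-60],0],[1.0,[1,0,-85],0],[1.0,[1,0,-105],0],[1.0,[1,0,-110],0]]'

```text
clock: 24.5
tool_pos: [0.7123, -0.0702, 0.1473]
eef_rot: [3.139, -0.003, 0.436]
force: [0.2, -0.1, -1.3]
width: 0.148
```

Run:
```python
from m2 import *
r=np.hypot(.7146-.623,-.068+.111); print(r)
inc(.531+r*np.cos(np.radians(25.3)),.030+r*np.sin(np.radians(25.3)),.146,25.3)
```

```text
0.10119071103614206
t 24.5 at [ 0.7123 -0.0702  0.1473] yaw 25.0 w 13.9 F [ 0.2 -0.1 -1.3] -> shift mm [ -20.8 -167.9    0.9] turn -0.005 |d| 169.0
```

>>> servo_tool --increments '[[1.0,[-1,-8,0],0],[1.0,[-3,-25,0],0],[1.0,[-6,-50,0],0],[1.0,[-9,-77,0],0],[1.0,[-13,-104,0],0],[1.0,[-16,-128,0],0],[1.0,[-19,-150,0],0],[1.0,[-20,-163,0],0],[1.0,[-21,-168,0],0],[1.0,[-21,-168,0],0]]'

```text
clock: 25.5
tool_pos: [0.6208, 0.0746, 0.144]
eef_rot: [-3.142, 0.001, 0.438]
force: [-0.2, 0.2, -1.0]
width: 0.144
```

Run:
```python
from nest import *
look('n4',.155,.20,.05,(.531,.030)); inc(.53,.03,.146,25.3)
```

```text
top 259 circ [0.5287 0.0316 0.0363]
   [(-150, 32, 0.1685), (-90, 40, 0.17), (-30, 49, 0.1704), (30, 70, 0.1701), (90, 39, 0.1698), (150, 29, 0.1705)]
side 310 circ [0.5307 0.0292 0.0363]
   [(-150, 32, 0.1701), (-90, 58, 0.1693), (-30, 28, 0.1717), (30, 67, 0.1712), (90, 81, 0.1696), (150, 44, 0.1699)]
t 25.6 at [0.6217 0.0729 0.1444] yaw 25.0 w 13.9 F [-0.4  0.4 -0.2] -> shift mm [-101.2    0.2   -1.6] turn -0.006 |d| 101.0
```

View pics/n4_c.png

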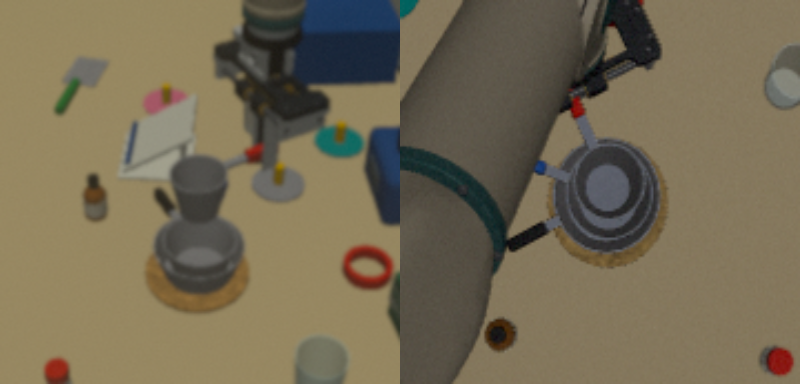

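>>> servo_tool --increments '[[1.0,[0,0,5],0],[1.0,[0,0,20],0],[1.0,[0,0,40],0],[1.0,[0,0,60],0],[1.0,[0,0,76],0],[1.0,[0,0,85],0],[1.0,[0,0,89],0],[1.0,[0,0,91],0],[1.0,[0,0,92],0],[1.0,[0,0,93],0]]'

```text
clock: 26.6
tool_pos: [0.6218, 0.0743, 0.0521]
eef_rot: [3.141, -0.001, 0.437]
force: [-0.0, -1.0, -1.4]
width: 0.143
```

>>> servo_tool --increments '[[1.0,[0,0,1],0],[1.0,[0,0,2],0],[1.0,[0,0,2],0],[1.0,[0,0,3],0],[1.0,[0,0,3],0],[1.0,[0,0,4],0],[1.0,[0,0,4],0],[1.0,[0,0,4],0],[1.0,[0,0,4],0],[1.0,[0,0,4],0]]'

```text
clock: 27.6
tool_pos: [0.622, 0.0745, 0.0478]
eef_rot: [3.141, -0.001, 0.437]
force: [2.7, 1.1, 2.9]
width: 0.139
```

Run:
```python
from nest import *
look('n5',.067,.09,.044,(.531,.030)); inc(.53,.03,.05,25.3)
```

```text
top 144 circ [0.5303 0.0315 0.0368]
   [(-150, 21, 0.075), (-90, 22, 0.0745), (-30, 25, 0.0759), (30, 33, 0.0755), (90, 23, 0.0756), (150, 20, 0.0743)]
side 163 circ [0.531  0.0304 0.0368]
   [(-150, 18, 0.0755), (-90, 31, 0.0751), (-30, 19, 0.0759), (30, 33, 0.0757), (90, 40, 0.0751), (150, 22, 0.0756)]
t 27.7 at [0.622  0.0745 0.0478] yaw 25.0 w 13.8 F [2.1 2.2 3.4] -> shift mm [-102.2    1.4   -2.3] turn -0.005 |d| 102.0
```

>>> servo_tool --increments '[[1.0,[0,0,1],0],[1.0,[0,0,1],0],[0.9,[0,0,0],0],[0.75,[0,0,0],0],[0.6,[0,0,0],0],[0.5,[0,0,0],0],[0.5,[0,0,-5],0],[0.5,[0,0,-25],0],[0.5,[0,0,-60],0],[0.5,[0,0,-105],0]]'

```text
clock: 28.7
tool_pos: [0.6195, 0.0741, 0.1521]
eef_rot: [-3.14, 0.004, 0.436]
force: [1.0, 0.8, 1.1]
width: 0.502
```

Run:
```python
from nest import *
inc(.655,.14,.17,25.3)
look('n6',.067,.09,.044,(.531,.030)); 
s,p,d=shot('wrist','w15')
P=cloud('wrist',d,s); H,S,V=masks(p)
m=(H>15)&(H<35)&(S>150)&(V>90)&(np.hypot(P[...,0]-.665,P[...,1]-.207)<.06); vs,us=np.nonzero(m); 
print('knob wrist',m.sum(),us.mean() if m.any() else '', vs.mean() if m.any() else '')
for cam in ['top','side']:
    pp=cv2.cvtColor(cv2.imread(f'pics/n6_{cam}.png'),cv2.COLOR_BGR2RGB); Pt=cloud(cam,np.load(f'pics/n6_{cam}.npy')); H,S,V=masks(pp)
    m=(H>15)&(H<35)&(S>150)&(np.hypot(Pt[...,0]-.665,Pt[...,1]-.207)<.03)&(Pt[...,2]>.012); Q=Pt[m]; 
    if m.sum()>5: print(cam,'knob',m.sum(),Q.mean(0),np.percentile(Q[:,2],95), Q[Q[:,2]>np.percentile(Q[:,2],95)-.005].mean(0))
    m=(S<70)&(np.hypot(Pt[...,0]-.663,Pt[...,1]-.208)<.06)&(Pt[...,2]>.005)&(Pt[...,2]<.016); Q=Pt[m]
    if m.sum()>50: print(cam,'disc',m.sum(),cv2.minEnclosingCircle(Q[:,:2].astype(np.float32)),Q.mean(0))
```

```text
t 28.7 at [0.6195 0.0741 0.1521] yaw 25.0 w 47.2 F [1.  0.8 1.1] -> shift mm [ 59.9 -44.7 -18.1] turn -0.005 |d| 77.0
top 143 circ [0.5305 0.0317 0.0368]
   [(-150, 20, 0.0748), (-90, 23, 0.0751), (-30, 27, 0.0748), (30, 31, 0.0756), (90, 21, 0.0744), (150, 21, 0.075)]
side 162 circ [0.5313 0.0307 0.0368]
   [(-150, 19, 0.075), (-90, 30, 0.0752), (-30, 20, 0.0752), (30, 27, 0.0757), (90, 41, 0.0754), (150, 25, 0.075)]
knob wrist 304 135.94736842105263 78.60197368421052
side knob 27 [0.66807588 0.20069848 0.03176991] 0.04394390353759279 [0.66913428 0.20129644 0.04247064]
side disc 304 ((0.6706274747848511, 0.207637757062912), 0.044962093234062195) [0.66810004 0.20178141 0.00969238]
```

View pics/n6_c.png

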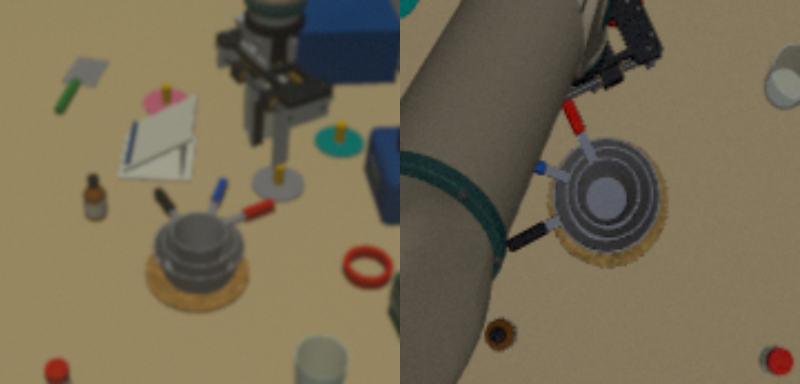

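View pics/w15.png

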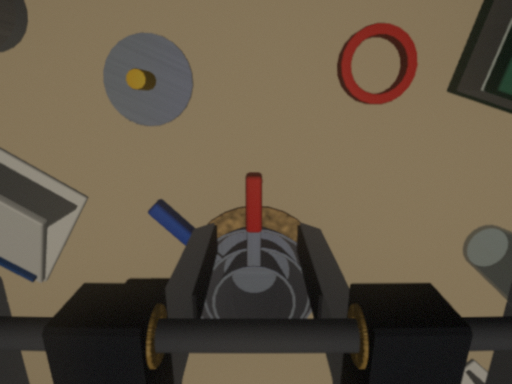

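Run:
```python
from m2 import *
s=env.sense()
print('knobtop',onplane('wrist',[[133,78]],.042,s),'disc',onplane('wrist',[[148.5,79.5]],.009,s))
p=cv2.cvtColor(cv2.imread('pics/top0.png'),cv2.COLOR_BGR2RGB); H,S,V=masks(p)
m=((S<75)&(V>60)).astype(np.uint8); m[:, :165]=0; m[:,215:]=0; m[:150]=0; m[200:]=0
m=cv2.morphologyEx(m,cv2.MORPH_CLOSE,np.ones((7,7))); cs,_=cv2.findContours(m,0,2); c=max(cs,key=cv2.contourArea); e=cv2.fitEllipse(c); print(e)
print('disc top',onplane('top',[e[0]],.009),'knob tip',onplane('top',[[187.7,171.7]],.035))
for z,t in[(.15,25)]: pass
inc(.667,.205,.15,25)
```

```text
knobtop [[0.66430258 0.20901711 0.042     ]] disc [[0.66571085 0.20655671 0.009     ]]
((189.64083862304688, 175.3118133544922), (50.822628021240234, 54.99919509887695), 34.082176208496094)
disc top [[0.66511523 0.20584996 0.009     ]] knob tip [[0.6690565  0.20783419 0.035     ]]
t 28.85 at [0.6233 0.0738 0.1557] yaw 25.0 w 47.2 F [-0.3  0.5  0.3] -> shift mm [  95.1 -100.4    6. ] turn 0.0 |d| 138.0
```

>>> servo_tool --increments '[[0.5,[12,-12,0],0],[0.5,[35,-37,0],0],[0.5,[60,-64,0],0],[0.5,[82,-88,0],0],[0.5,[92,-98,0],0],[0.5,[95,-102,0],0],[0.5,[95,-102,10],0],[0.5,[95,-102,35],0],[0.5,[95,-102,60],0],[0.5,[95,-102,75],0]]'

```text
clock: 29.85
tool_pos: [0.6625, 0.2041, 0.075]
eef_rot: [3.141, 0.004, 0.433]
force: [-0.4, -0.2, -0.2]
width: 0.503
```

Run:
```python
from m2 import *
s,p,d=shot('side','s16'); s,p2,d2=shot('wrist','w16'); inc(.666,.207,.016,25)
cv2.imwrite('pics/c16.png',np.hstack([cv2.resize(cv2.imread('pics/s16.png')[120:250,200:360],(400,384)),cv2.resize(cv2.imread('pics/w16.png'),(400,384))]))
```

```text
t 29.95 at [0.6621 0.2048 0.0748] yaw 24.9 w 47.3 F [-0.2 -0.5 -0.1] -> shift mm [ 4.8 -0.4 58.7] turn -0.002 |d| 59.0
```

View pics/c16.png

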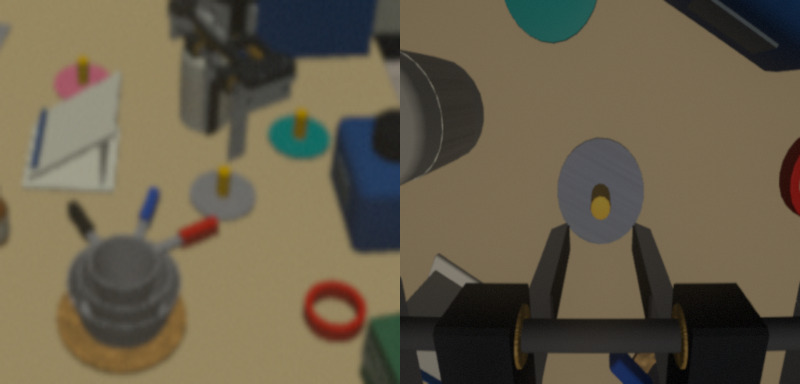

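Run:
```python
from m2 import *
s=env.sense(); p=cv2.cvtColor(cv2.imread('pics/w16.png'),cv2.COLOR_BGR2RGB); H,S,V=masks(p)
m=((S<75)&(V>55)).astype(np.uint8); m[:130]=0;m[260:]=0;m[:,:190]=0;m[:,330:]=0
print('knobtop',onplane('wrist',[[256,208]],.042,s),'disc',onplane('wrist',[[256.5,190]],.009,s))
d=np.load('pics/w16.npy'); P=cloud('wrist',d,s); print(P[208,256],P[160,256])
q=P[130:250,190:330].reshape(-1,3); q=q[(q[:,2]>.006)&(q[:,2]<.015)]; print(cv2.minEnclosingCircle(q[:,:2].astype(np.float32)))
```

```text
knobtop [[0.66672715 0.20816079 0.042     ]] disc [[0.66950189 0.20913478 0.009     ]]
[0.66686438 0.20822263 0.04242082] [0.69096688 0.21946404 0.01046466]
((0.6672540903091431, 0.2082236409187317), 0.04319681599736214)
```

>>> servo_tool --increments '[[0.5,[3,0,8],0],[0.5,[6,-1,25],0],[0.5,[6,-1,42],0],[0.5,[6,-1,54],0],[0.5,[6,-1,58],0],[0.5,[6,-1,58],0],[1.0,[6,-1,58],0],[1.0,[6,-1,58],0],[1.0,[6,-1,58],0],[1.0,[6,-1,58],0]]' --squeeze 40

```text
clock: 30.95
tool_pos: [0.6697, 0.2102, 0.02]
eef_rot: [3.141, -0.001, 0.437]
force: [0.5, -0.6, 0.5]
width: 0.197
```

>>> servo_tool --increments '[[1.0,[0,0,0],0],[1.0,[0,0,-3],0],[1.0,[0,0,-8],0],[1.0,[0,0,-18],0],[1.0,[0,0,-35],0],[1.0,[0,0,-60],0],[1.0,[0,0,-85],0],[1.0,[0,0,-105],0],[1.0,[0,0,-115],0],[1.0,[0,0,-115],0]]'

```text
clock: 31.95
tool_pos: [0.6705, 0.2105, 0.137]
eef_rot: [3.141, -0.004, 0.437]
force: [-0.1, -0.6, -1.1]
width: 0.184
```

Run:
```python
from m2 import *
s,p,d=shot('side','s17'); inc(.531,.0311,.131,25)
cv2.imwrite('pics/c17.png',cv2.resize(cv2.imread('pics/s17.png')[80:250,180:380],(500,425)))
```

```text
t 32.0 at [0.6695 0.2105 0.1353] yaw 25.0 w 17.3 F [ 0.4  0.2 -2. ] -> shift mm [-201.4  103.9    4. ] turn 0.001 |d| 227.0
```

View pics/c17.png

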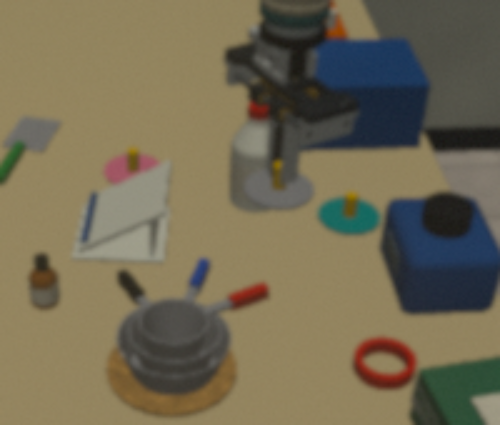

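>>> servo_tool --increments '[[1.0,[-10,5,0],0],[1.0,[-32,17,0],0],[1.0,[-62,32,0],0],[1.0,[-96,50,0],0],[1.0,[-130,68,0],0],[1.0,[-160,84,0],0],[1.0,[-182,95,0],0],[1.0,[-194,101,0],0],[1.0,[-198,103,0],0],[1.0,[-198,103,0],0]]'

```text
clock: 33.0
tool_pos: [0.5336, 0.0336, 0.1342]
eef_rot: [-3.141, 0.0, 0.437]
force: [-0.1, 1.0, -1.0]
width: 0.183
```

Run:
```python
from m2 import *
inc(.5335,.033,.09,25)
for cam in ['side','top']:
    s,p,d=shot(cam,f'l_{cam}'); P=cloud(cam,d); H,S,V=masks(p)
    m=(np.hypot(P[...,0]-.531,P[...,1]-.031)<.05)&(P[...,2]>.118)&(P[...,2]<.132)&(S<90); Q=P[m]
    if len(Q)>30:
        print(cam,len(Q),circ(Q,(.531,.031),.043),cv2.minEnclosingCircle(Q[:,:2].astype(np.float32)),np.percentile(Q[:,2],[5,50,95]).round(4)); print(np.linalg.lstsq(np.c_[Q[:,:2],np.ones(len(Q))],Q[:,2],rcond=None)[0])
cv2.imwrite('pics/c18.png',np.hstack([cv2.resize(cv2.imread('pics/l_side.png')[100:280,150:350],(400,384)),cv2.resize(cv2.imread('pics/l_top.png')[140:300,160:340],(400,384))]))
```

```text
t 33.0 at [0.5336 0.0336 0.1342] yaw 25.0 w 17.2 F [-0.1  1.  -1. ] -> shift mm [-0.3  0.5 44.2] turn 0.001 |d| 44.0
side 425 [0.53563888 0.04709455] ((0.5326499342918396, 0.030856376513838768), 0.04380219429731369) [0.1212 0.1236 0.1261]
[-0.00274495  0.00509465  0.12488234]
```

View pics/c18.png

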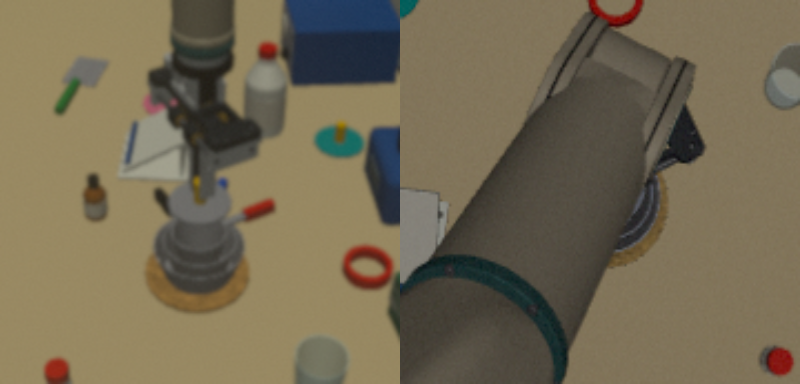

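>>> servo_tool --increments '[[1.0,[-1,0,5],0],[1.0,[-1,0,15],0],[1.0,[-1,0,27],0],[1.0,[-1,0,36],0],[1.0,[-1,0,40],0],[1.0,[-1,0,42],0],[1.0,[-1,0,43],0],[1.0,[-1,0,44],0],[1.0,[-1,0,45],0],[1.0,[-1,0,46],0]]'

```text
clock: 34.1
tool_pos: [0.5328, 0.0329, 0.0889]
eef_rot: [-3.142, -0.001, 0.437]
force: [-2.6, 0.9, 12.9]
width: 0.183
```

Run:
```python
from m2 import *
inc(.5335,.033,.09,25)
```

```text
t 34.1 at [0.5328 0.0329 0.0889] yaw 25.0 w 17.2 F [-2.6  0.9 12.9] -> shift mm [ 0.7  0.2 -1.1] turn 0.001 |d| 1.0
```

Contact at 13 N. I'll ease back 1 mm, release and rise.

>>> servo_tool --increments '[[1.0,[0,0,-1],0],[1.0,[0,0,-1],0],[0.9,[0,0,-1],0],[0.75,[0,0,-1],0],[0.6,[0,0,-1],0],[0.6,[0,0,-1],0],[0.6,[0,0,-6],0],[0.6,[0,0,-25],0],[0.6,[0,0,-60],0],[0.6,[0,0,-105],0]]'

```text
clock: 35.1
tool_pos: [0.5311, 0.0327, 0.1937]
eef_rot: [-3.141, 0.004, 0.436]
force: [0.4, 0.4, 0.4]
width: 0.397
```

>>> servo_tool --increments '[[0.6,[5,10,-10],0],[0.6,[15,35,-20],0],[0.6,[30,70,-30],0],[0.6,[40,110,-30],0],[0.6,[50,150,-30],0],[0.6,[60,190,-30],0],[0.6,[70,230,-30],0],[0.6,[80,265,-30],0],[0.6,[80,285,-30],0],[0.6,[80,290,-30],0]]'

```text
clock: 36.1
tool_pos: [0.7272, -0.1998, 0.223]
eef_rot: [3.14, 0.002, 0.433]
force: [0.7, -0.7, 0.7]
width: 0.404
```

Run:
```python
from m2 import *
for cam in ['side','top']:
    s,p,d=shot(cam,f'f_{cam}'); P=cloud(cam,d); H,S,V=masks(p)
    m=(np.hypot(P[...,0]-.531,P[...,1]-.031)<.05)&(P[...,2]>.071)&(P[...,2]<.088)&(S<90); Q=P[m]
    if len(Q)>30:
        print(cam,len(Q),cv2.minEnclosingCircle(Q[:,:2].astype(np.float32)),np.percentile(Q[:,2],[5,50,95]).round(4),np.linalg.lstsq(np.c_[Q[:,:2],np.ones(len(Q))],Q[:,2],rcond=None)[0].round(3))
    for n,mm,c in [('blue',(H>100)&(H<130)&(S>130),(.565,.131,.067)),('red',((H<8)|(H>172))&(S>150),(.622,.074,.079)),('black',(V<55),(.484,.126,.053))]:
        mm=mm&(np.linalg.norm(P-np.array(c),axis=2)<.04)
        if mm.sum()>20: q,a=line(P[mm]); print(cam,n,mm.sum(),q.round(4),'yaw ctr',np.degrees(np.arctan2(q[1]-.031,q[0]-.531)).round(1),'axis',np.degrees(np.arctan2(a[1],a[0])).round(1),a[2].round(2))
for cam in ['side','top']:
    a=cv2.imread(f'pics/{cam}0.png').astype(int); b=cv2.imread(f'pics/f_{cam}.png').astype(int)
cv2.imwrite('pics/c20.png',np.hstack([cv2.resize(cv2.imread('pics/f_side.png'),(400,300)),cv2.resize(cv2.imread('pics/f_top.png'),(400,300))]))
cv2.imwrite('pics/c21.png',np.hstack([cv2.resize(cv2.imread('pics/f_side.png')[150:270,180:320],(400,343)),cv2.resize(cv2.imread('pics/f_top.png')[160:280,180:320],(400,343))]))
print(env.sense()['tool_pos'],env.sense()['force'])
```

```text
side 453 ((0.5344043374061584, 0.031940218061208725), 0.04636285454034805) [0.076  0.0785 0.0809] [-0.005 -0.003  0.081]
side red 73 [0.6187 0.0674 0.0767] yaw ctr 22.6 axis -155.6 0.03
side black 30 [0.4842 0.1206 0.0533] yaw ctr 117.6 axis -64.9 0.03
top blue 92 [0.566  0.1276 0.0652] yaw ctr 70.1 axis -109.1 0.01
top red 79 [0.6212 0.0742 0.078 ] yaw ctr 25.6 axis -157.1 0.01
top black 48 [0.4795 0.1374 0.053 ] yaw ctr 115.8 axis 124.9 -0.05
[ 0.72711419 -0.19680302  0.22323266] [ 0.15219278 -0.46509629  0.00684042]
```

View pics/c20.png

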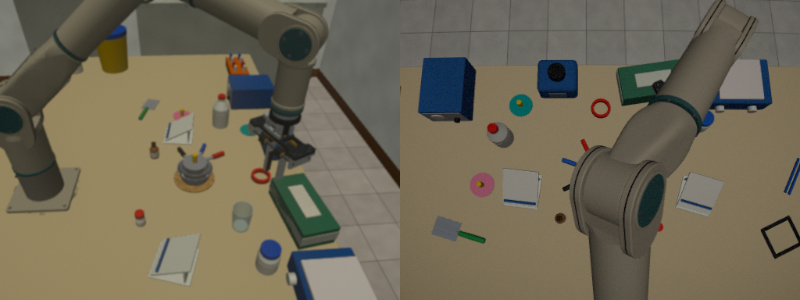

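View pics/c21.png

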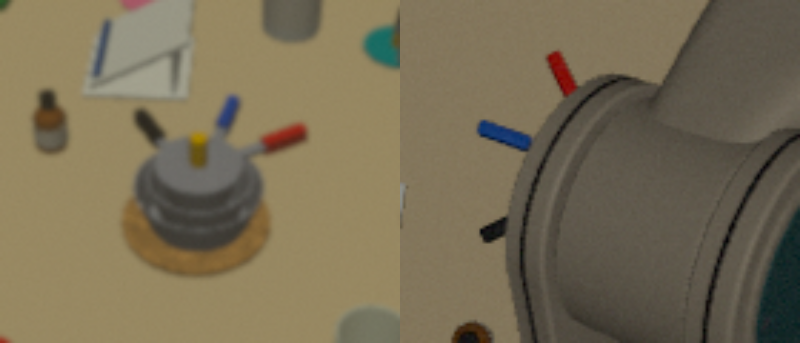

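Run:
```python
from h import *
a=cv2.imread('pics/side0.png');b=cv2.imread('pics/f_side.png')
A,B=[cv2.cvtColor(i[220:315,340:435],cv2.COLOR_BGR2GRAY).astype(np.float32) for i in (a,b)]
print('green box shift px',cv2.phaseCorrelate(A,B))
A,B=[cv2.cvtColor(i[210:240,318:348],cv2.COLOR_BGR2GRAY).astype(np.float32) for i in (a,b)]; print('tape',cv2.phaseCorrelate(A,B))
A,B=[cv2.cvtColor(i[255:300,290:330],cv2.COLOR_BGR2GRAY).astype(np.float32) for i in (a,b)]; print('beaker',cv2.phaseCorrelate(A,B))
env.close_job()
```

```text
green box shift px ((-0.07165708983941244, 0.020233256864905513), 0.9443945276240507)
tape ((0.14154948652442734, 0.08215010740109996), 0.7513164398405286)
beaker ((0.026038903689578063, 0.6052281248255724), 1.033634935484992)
the job is handed in; nothing more can be done
```

The stack is built on the cork mat in the order asked, and I handed the job in at about 36 s of the 72 s allowed. The medium pan is nested in the large one, the small pan in the medium one, and the lid lies on top. Because the tool cannot tilt, I pressed each tilted pan flat on a clear patch of bench before lifting it level and lowering it in.

**Last checks:**
- **Handles:** they point at about 116°, 70° and 25° in the top view, so the steps are roughly 45° each in the same direction of turn. The side view put the red handle at about 23° and the black one at about 118°.
- **Pans:** both pan rims sat level at the expected heights, about 0.063 m for the medium and 0.075 m for the small.
- **Lid:** its top is at 0.0785 m (expected 0.078 m) and it is flat.
- **Gripper:** it is open and well clear of everything.

**What went wrong:** while I was levelling the medium pan, the fingers touched the green box. The wrist reading reached about 36 N sideways and 41 N vertically, so I backed off at once. Images from before and after show the box moved less than 0.1 pixel.

**Bystanders:** the tape ring shows no real shift. The beaker check gave 0.6 pixel, but nothing was meant to touch it. I put that down to noise in comparing the images and did not look into it further. I judged the other bystanders only by eye in the final picture.

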